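# Hang two rinsed jars on the draining rack

### The arm

A 6-joint arm with a two-finger parallel gripper is mounted at the origin on the work surface. World frame = base frame: x ahead of the robot, y to its left, z up, the work surface at z = 0. Lengths are in m, angles in degrees, forces in N, time in s.
With the tool pointing down it reaches from about 0.25 to 0.725 m from the base axis. Payload 9.7 kg.
Tool frame: the origin (TCP) lies midway between the tips of the shut fingers; the grasp point (between the pads) lies 19 mm behind it; z points along the fingers, y is the direction in which the jaws open and shut (so a half turn about z gives the same grasp; the last joint's range is limited). The gripper opens to 85 mm and grips with 20 to 120 N. Pads are 22 mm wide; open, the fingers measure 114 mm over their backs; the gripper's body (76 mm by 85 mm) begins 54 mm behind the grasp point. The pads swing forward as they close: fully open they stand 13 mm farther back than shut.
Start: joints at [-70.76, 4.979, 10.078, 95.1, 0, 90], TCP at [0.181, -0.519, 0.192] pointing down, gripper open.
Joint ranges: [-179.16, 179.16], [-48.56, 103.87], [-65.8, 70.77], [-126.05, 130.52], [-82.76, 87.17], [-180, 180]. Speed limits (degrees/s): [127.2, 127.2, 147.25, 180, 180, 180].

### API

Orientations are given as [roll, pitch, yaw] about the fixed x, y, z axes, in that order (R = Rz(yaw) Ry(pitch) Rx(roll)).
In Python, from workcell import bot, camera, recognise gives the robot as it stands. The module is installed in compiled form; this text tells all that it offers.
- The arm moves only by the tool apply_moves, never from a script. Its argument "targets" is one flat list of numbers, 7 for each row, row after row: the shift along the world's x, y, z in units of 30 mm (1.0 is 30 mm), then the turn, a rotation vector about the world's x, y, z in units of 6 degrees (1.0 is 6 degrees), then the opening, from 0 (shut) to 1 (fully open). A call has 1 to 5 rows; each row is the pose to reach, as a shift and turn from the pose commanded when the call began; what a row does not reach only later rows make up. A row lasts 1/10 s, in which the tool goes at most 50 mm and 8.59 degrees, less where a joint would pass 70% of its speed; a pose out of reach is approached as far as the arm can. A call with a gripper value outside its range is refused whole. The fingers move at their own pace and stop on an object; "newtons" is the grip in N (left out, the last holds). Time passes only in rows, so rows that repeat a pose let the fingers close. It gives the time, the measured TCP pose, the force and the opening at its end, in the units of the state.
- bot.get_obs(): the state, without advancing time (a new reading comes with each control period).
- camera(name): name is "scene" or "top" or "wrist"; returns a dict with "img" (420x560x3 uint8, red, green, blue), "intrinsics" (3x3 intrinsics, pixels), "k1" (the pictures are not rectified: a ray, as slopes to the right and down, at radius r is drawn at 1 + k1 r^2 times it, then the intrinsics apply), "origin" and "rotation" of the camera in the world. Camera axes: x right, y up, looking along -z (the intrinsics and any distortion apply to the point x, -y, -z); pixel columns grow to the right and rows downward; lengths in m; the calibration is good to about 2 mm. A picture is of the moment at which its call begins. There is no depth.
- bot.job_done(): hands the job in, once; it reports no verdict.
Trained networks look in the newest picture that a camera, given by its name, has taken for a name from the list of things; names that differ only in an ending like _2 or _b are one class to them, and where a whole thing is asked for, a point or a joint stands for the part that bears it (a point fixed in the world has none). Each returns a list of dicts, best first, with "conf" (0 to 1); they miss things now and then, are a little off and sometimes report something else, mostly with a low value. They report only what shows in the picture. A call takes as long as a camera call.
- recognise(query, camera): "box" ([left, top, right, bottom] in pixels, round what is visible of it).
The state is a dict: "time": time; "q": joint angles; "qd": joint speeds; "joint_efforts": joint torques, N m; "ee_pos": TCP position; "tcp_rot": TCP orientation; "wrist_force": force on the tool from outside, world axes, zero at the start; "torque": the same for the moment, N m; "opening": finger opening in m.
Only numpy, scipy, OpenCV 4.12 (cv2) and the standard library are available. Lean on these libraries where they do the work, as an engineer would, in place of code of your own. Each camera call takes 0.05 s, during which the arm holds its last target.

### The job

Two square glass jars have been rinsed, one lying on its side and one standing mouth-up: hang both mouth-down on free pegs of the draining rack, one jar to a peg, each pushed gently right home so that the tip of the peg bears on the jar's floor inside, and let go. They are glass, so keep hold of a jar while you turn it, never let one drop or topple over and do not ram it onto the peg. Leave the tumbler on the rack, the lids, brush, tub and bowl where they are.

Things in the scene. Friction and masses are not known exactly. Their poses are not given: they have to be found in the camera images.
- tall_jar_center (a point): square glass jar, body 58 x 58 mm in plan and 108 mm high with 4 mm walls, then a flat shoulder and a round neck 46 mm outside, 38 mm inside, 20 mm long; 128 mm high in all, about 0.3 kg. Inner depth from mouth to floor 122 mm. This point is its centre, half-way up on the axis; z runs from base to mouth, x and y are square to the flat sides. It starts lying on a flat side, mouth pointing away from the robot, within 30 degrees.
- tall_jar_mouth (a point): centre of the tall jar's mouth, 64 mm from its centre, same axes
- tall_jar_floor (a point): middle of the tall jar's inner floor, 58 mm from its centre towards the base, same axes
- short_jar_center (a point): square glass jar, body 58 x 58 mm in plan and 84 mm high with 4 mm walls, then a flat shoulder and a round neck 46 mm outside, 38 mm inside, 20 mm long; 104 mm high in all, about 0.25 kg. Inner depth from mouth to floor 98 mm. This point is its centre, half-way up on the axis; z runs from base to mouth, x and y are square to the flat sides. It starts standing on its base, mouth up, turned anyhow.
- short_jar_mouth (a point): centre of the short jar's mouth, 52 mm from its centre, same axes
- short_jar_floor (a point): middle of the short jar's inner floor, 46 mm from its centre towards the base, same axes
- rack: steel draining rack fixed to the worktop: drip tray 180 x 500 mm with a rim 18 mm high; origin at the centre of the tray's underside, x away from the robot, y along the rail. A 24 mm square rail, top at 80 mm, runs along y at x = 26 to 50 mm and carries four pegs that lean towards the robot's side.
- peg0: draining peg 0 of 4 (0 is the right-hand one seen from the robot, 110 mm from one to the next), a straight 12 mm rod with a round tip and a grippy silicone sleeve on which a jar does not slide down by itself when left short. Origin at its foot on the rail, 80 mm above the worktop; z runs along it, 45 degrees up and out towards the robot's side, to the tip at 135 mm; y is along the rail. Free.
- peg1: draining peg 1 of 4 (0 is the right-hand one seen from the robot, 110 mm from one to the next), a straight 12 mm rod with a round tip and a grippy silicone sleeve on which a jar does not slide down by itself when left short. Origin at its foot on the rail, 80 mm above the worktop; z runs along it, 45 degrees up and out towards the robot's side, to the tip at 135 mm; y is along the rail. Taken by the tumbler.
- peg2: draining peg 2 of 4 (0 is the right-hand one seen from the robot, 110 mm from one to the next), a straight 12 mm rod with a round tip and a grippy silicone sleeve on which a jar does not slide down by itself when left short. Origin at its foot on the rail, 80 mm above the worktop; z runs along it, 45 degrees up and out towards the robot's side, to the tip at 135 mm; y is along the rail. Free.
- peg3: draining peg 3 of 4 (0 is the right-hand one seen from the robot, 110 mm from one to the next), a straight 12 mm rod with a round tip and a grippy silicone sleeve on which a jar does not slide down by itself when left short. Origin at its foot on the rail, 80 mm above the worktop; z runs along it, 45 degrees up and out towards the robot's side, to the tip at 135 mm; y is along the rail. Free.
- tumbler: clear plastic tumbler, 115 mm high, 68 mm across the mouth, hanging mouth-down on peg 1; origin at its centre. To be left alone.
- lid_a: loose round metal jar lid, 58 mm across, 13 mm high, flat on the worktop between the jars; origin on its underside
- lid_b: the same as lid_a
- dish_brush: wooden dish brush 220 mm long, lying to the right; origin at the middle of its underside
- salt_tub: white round tub, 70 mm across, 105 mm high, standing to the right; origin on its underside
- bowl: steel mixing bowl 240 mm across, 100 mm high, to the left; origin on its underside

How it is judged (in metres and radians):
At the end, for the whole second after the job is handed in: Each jar hangs on a free peg of its own (0, 2 or 3), mouth-down: its inner floor within 6 mm of the peg's tip along the peg, less than 30 mm (25 mm along the rail) to the side of it, its axis within 0.25 rad of the peg's; both jars released and at rest (((z of tall_jar_floor in the frame of peg0 between 0.129 and 0.141 m and x of tall_jar_floor in the frame of peg0 between -0.03 and 0.03 m and y of tall_jar_floor in the frame of peg0 between -0.025 and 0.025 m and z of tall_jar_mouth in the frame of peg0 below 0.06 m and angle between the z axis of tall_jar_center and the z axis of peg0, either way round below 0.25 rad) or (z of tall_jar_floor in the frame of peg2 between 0.129 and 0.141 m and x of tall_jar_floor in the frame of peg2 between -0.03 and 0.03 m and y of tall_jar_floor in the frame of peg2 between -0.025 and 0.025 m and z of tall_jar_mouth in the frame of peg2 below 0.06 m and angle between the z axis of tall_jar_center and the z axis of peg2, either way round below 0.25 rad) or (z of tall_jar_floor in the frame of peg3 between 0.129 and 0.141 m and x of tall_jar_floor in the frame of peg3 between -0.03 and 0.03 m and y of tall_jar_floor in the frame of peg3 between -0.025 and 0.025 m and z of tall_jar_mouth in the frame of peg3 below 0.06 m and angle between the z axis of tall_jar_center and the z axis of peg3, either way round below 0.25 rad)) and ((z of short_jar_floor in the frame of peg0 between 0.129 and 0.141 m and x of short_jar_floor in the frame of peg0 between -0.03 and 0.03 m and y of short_jar_floor in the frame of peg0 between -0.025 and 0.025 m and z of short_jar_mouth in the frame of peg0 below 0.06 m and angle between the z axis of short_jar_center and the z axis of peg0, either way round below 0.25 rad) or (z of short_jar_floor in the frame of peg2 between 0.129 and 0.141 m and x of short_jar_floor in the frame of peg2 between -0.03 and 0.03 m and y of short_jar_floor in the frame of peg2 between -0.025 and 0.025 m and z of short_jar_mouth in the frame of peg2 below 0.06 m and angle between the z axis of short_jar_center and the z axis of peg2, either way round below 0.25 rad) or (z of short_jar_floor in the frame of peg3 between 0.129 and 0.141 m and x of short_jar_floor in the frame of peg3 between -0.03 and 0.03 m and y of short_jar_floor in the frame of peg3 between -0.025 and 0.025 m and z of short_jar_mouth in the frame of peg3 below 0.06 m and angle between the z axis of short_jar_center and the z axis of peg3, either way round below 0.25 rad)) and linear speed of each of tall_jar, short_jar below 0.03 m/s and angular speed of each of tall_jar, short_jar below 0.3 rad/s); the robot touches nothing.
It fails at once if the tumbler on the rack is shifted by more than 30 mm (distance of tumbler from where it was at the start of the episode above 0.03 m).
It fails at once if a lid, the brush, the tub or the bowl is shifted by more than 40 mm (distance of any of lid_a, lid_b, dish_brush, salt_tub, bowl from where it was at the start of the episode above 0.04 m).
It fails at once if a jar topples or tumbles freely (turns faster than 9 rad/s) (angular speed of any of tall_jar, short_jar above 9 rad/s).
It fails at once if a jar is dropped (moves faster than 1.2 m/s) (linear speed of any of tall_jar, short_jar above 1.2 m/s).
It fails at once if a jar is rammed against the rack with more than 60 N (contact force between any of tall_jar, short_jar and rack above 60 N).
It also fails if it takes over 72 s, if anything falls off the work surface, if the arm or the gripper's body presses on something with over 40 N, if the wrist force passes 120 N, or if a joint passes its speed limit or range.

## Working session

There is one attempt and no reset: what is moved stays moved. The work goes in short steps, Python scripts to look and compute and a tool call to move; the robot and the scene stay as the last step left them, time stands still between calls to the robot, and variables do not carry over. Pictures are saved under pics/ and viewed, and the job is handed in when it is done.

Besides the shell and the picture viewer there is one more tool, called after "Emit:" as name(argument=value, ...) on one line, values as JSON. apply_moves: Moves the arm, as the interface text tells. Its arguments: {"type":"object","properties":{"targets":{"type":"array"},"newtons":{"type":"number"}},"required":["targets"]}

```bash
mkdir -p pics; ls; python3 - <<'E'
from workcell import bot,camera,recognise
import cv2,numpy as np
o=bot.get_obs();print(o)
for n in ("scene","top"):
    c=camera(n);cv2.imwrite(f"pics/{n}0.png",c["img"][:,:,::-1])
    print(n,c["intrinsics"],c["k1"],c["origin"],c["rotation"])
    for q in ("tall_jar_center","short_jar_center","rack","peg0","tumbler","lid_a","dish_brush","salt_tub","bowl"):
        print(q,[(np.round(d["box"]).tolist(),round(d["conf"],2)) for d in recognise(q,n)[:5]])
E
```

```text
pics
{'time': 0.0, 'q': array([-7.07589774e+01,  5.01167366e+00,  1.00338081e+01,  9.50986066e+01,
        1.76079721e-04,  9.00012957e+01]), 'qd': array([-0.01042343,  0.07624749, -0.0704372 , -0.01943445,  0.04241967,
       -0.04562401]), 'joint_efforts': array([-3.88644157e-04, -5.20388818e+01,  4.64800429e+01,  1.65509270e-02,
       -1.21849653e-04, -2.89072148e-05]), 'ee_pos': array([ 0.18115775, -0.51901436,  0.19107181]), 'tcp_rot': array([-1.79923528e+02, -1.74350169e-04,  1.92397266e+01]), 'wrist_force': array([-0.44461585,  0.50852972, -0.32080598]), 'torque': array([-0.02227193,  0.0413712 , -0.04565637]), 'opening': 0.08536625444013302}
scene [[381.89477918   0.         285.61538965]
 [  0.         381.89477918 213.83913785]
 [  0.           0.           1.        ]] -0.046719452040556365 [1.41171962 0.00170382 0.91185911] [46.03157606  1.06113783 85.90610446]
tall_jar_center [([198.0, 184.0, 235.0, 220.0], 0.77), ([254.0, 249.0, 261.0, 258.0], 0.29)]
short_jar_center [([309.0, 180.0, 335.0, 214.0], 0.55)]
rack [([190.0, 209.0, 366.0, 294.0], 0.61)]
peg0 [([216.0, 212.0
[... 631 characters left out ...]
957 [0.23887911 0.04532869 1.74251385] [ 10.98616321  -0.40481074 -88.68871245]
tall_jar_center [([326.0, 244.0, 361.0, 286.0], 0.68), ([213.0, 147.0, 365.0, 222.0], 0.45)]
short_jar_center [([223.0, 244.0, 250.0, 268.0], 0.73), ([275.0, 256.0, 291.0, 272.0], 0.51)]
rack [([213.0, 147.0, 365.0, 222.0], 0.59)]
peg0 [([295.0, 176.0, 318.0, 208.0], 0.74), ([236.0, 160.0, 245.0, 184.0], 0.39)]
tumbler [([294.0, 174.0, 321.0, 207.0], 0.7)]
lid_a [([276.0, 254.0, 292.0, 274.0], 0.73), ([280.0, 232.0, 295.0, 248.0], 0.48), ([270.0, 161.0, 278.0, 184.0], 0.46)]
dish_brush [([417.0, 247.0, 431.0, 317.0], 0.91)]
salt_tub [([424.0, 210.0, 451.0, 237.0], 0.63)]
bowl [([72.0, 187.0, 143.0, 261.0], 0.66)]
```

```bash
python3 - <<'E'
import cv2
a=cv2.imread("pics/scene0.png")[150:310,90:500];b=cv2.imread("pics/top0.png")[130:330,60:460]
cv2.imwrite("pics/s0c.png",cv2.resize(a,None,fx=1.95,fy=1.95,interpolation=2))
cv2.imwrite("pics/t0c.png",cv2.resize(b,None,fx=2,fy=2,interpolation=2))
cv2.imwrite("pics/t0d.png",cv2.resize(cv2.imread("pics/top0.png")[140:290,205:375],None,fx=4,fy=4,interpolation=2)[:600])
E
```

```text
(no output)
```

View pics/s0c.png

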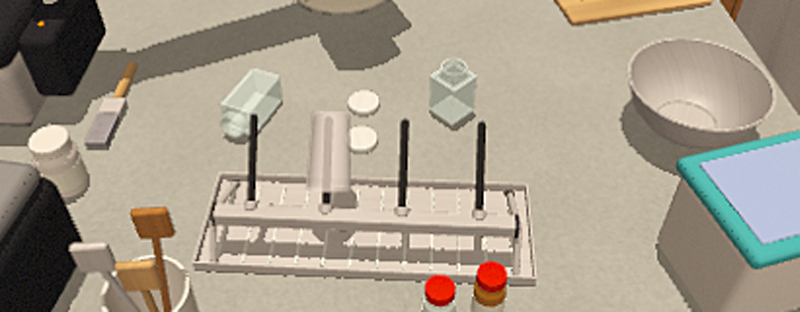

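View pics/t0d.png

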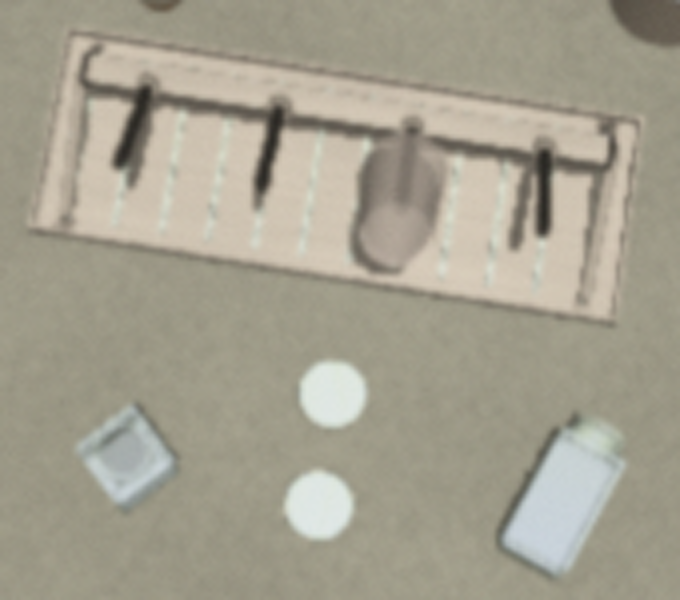

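View pics/t0c.png

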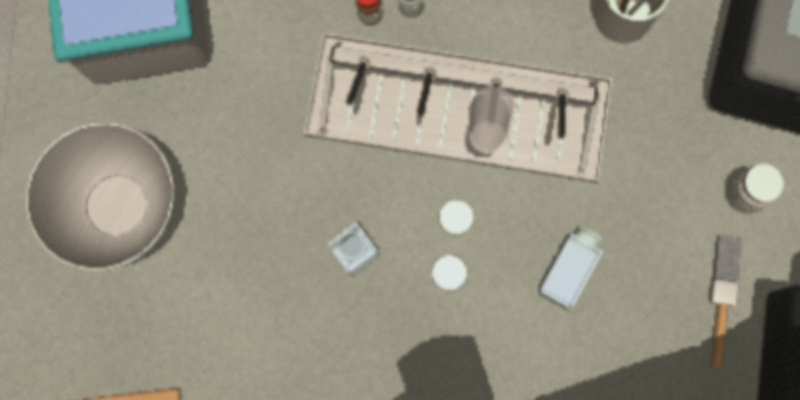

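```bash
cat > h.py <<'E'
import numpy as np, cv2
from scipy.spatial.transform import Rotation as R
from scipy.optimize import least_squares
CAL={"top":dict(K=np.array([[525.93557232,0,280.71418574],[0,525.93557232,217.21687328],[0,0,1]]),k1=-0.08754095,o=np.array([0.23887911,0.04532869,1.74251385]),r=[10.98616321,-0.40481074,-88.68871245]),
"scene":dict(K=np.array([[381.89477918,0,285.61538965],[0,381.89477918,213.83913785],[0,0,1]]),k1=-0.04671945,o=np.array([1.41171962,0.00170382,0.91185911]),r=[46.03157606,1.06113783,85.90610446])}
def cal_of(c): return dict(K=np.array(c["intrinsics"]),k1=c["k1"],o=np.array(c["origin"]),r=c["rotation"])
def proj(P,c):
    if isinstance(c,str): c=CAL[c]
    P=np.atleast_2d(P); M=R.from_euler('xyz',c["r"],degrees=True).as_matrix() if np.ndim(c["r"])==1 else np.array(c["r"])
    p=(P-c["o"])@M; s=np.stack([p[:,0]/-p[:,2],-p[:,1]/-p[:,2]],1)
    r2=(s**2).sum(1,keepdims=True); s=s*(1+c["k1"]*r2)
    return s*c["K"][0,0]+c["K"][:2,2]
def ray(px,c):
    if isinstance(c,str): c=CAL[c]
    s0=(np.array(px,float)-c["K"][:2,2])/c["K"][0,0]; s=s0.copy()
    for _ in range(10): s=s0/(1+c["k1"]*(s**2).sum())
    M=R.from_euler('xyz',c["r"],degrees=True).as_matrix() if np.ndim(c["r"])==1 else np.array(c["r"])
    return M@np.array([s[0],-s[1],-1])
def atz(px,c,z):
    C=CAL[c] if isinstance(c,str) else c
    d=ray(px,C); return C["o"]+d*(z-C["o"][2])/d[2]
E
python3 - <<'E'
from h import *
T=lambda a:np.array([205,140])+np.array(a)/4
S=lambda a:np.array([90,150])+np.array(a)/1.95
t=135*np.sin(np.pi/4)/1e3
def L(fx):
    o=[]
    for p,v in [((.09,.25,.018),(70,32)),((.09,-.25,.018),(640,120)),((-.09,-.25,.018),(614,322)),((-.09,.25,.018),(30,230))]: o.append((p,T(v),"top"))
    for p,v in [((.09,.25,.018),(536,281)),((.09,-.25,.018),(195,269)),((-.09,-.25,.018),(220,174)),((-.09,.25,.018),(514,186))]: o.append((p,S(v),"scene"))
    for i,tt,ft,ts,fs in [(0,(544,236),(543,145),(253,116),(250,205)),(2,(261,193),(281,102),(404,122),(402,211)),(3,(119,165),(147,82),(481,123),(479,213))]:
        y=-.165+.11*i
        o+= [((fx,y,.08),T(ft),"top"),((fx-t,y,.08+t),T(tt),"top"),((fx,y,.08),S(fs),"scene"),((fx-t,y,.08+t),S(ts),"scene")]
    return o
def f(v):
    out=[]
    for p,u,c in L(.038):
        w=R.from_euler('z',v[2]).apply(p)+[v[0],v[1],0]
        out.append(proj(w,c)[0]-u)
    return np.ravel(out)
s=least_squares(f,[.5,0,0],loss='soft_l1');v=s.x
print(v,np.degrees(v[2])); print(np.round(f(v).reshape(-1,2),1).tolist())
for i in range(4):
    y=-.165+.11*i;Rz=R.from_euler('z',v[2])
    print(i,np.round(Rz.apply([.038,y,.08])+[v[0],v[1],0],4),np.round(Rz.apply([.038-t,y,.08+t])+[v[0],v[1],0],4))
# jars rough
for n,ps,z in [("tall body",[(567,423),(624,463),(557,575),(503,540)],.058),("tall neck",[(580,413),(618,437)],.045),("short",[(135,405),(178,462),(127,507),(78,447)],.084),("lids",[(334,394),(320,505)],.013)]:
    print(n,[np.round(atz(T(p),"top",z)[:2],4).tolist() for p in ps])
E
```

```text
[ 0.6897939   0.01410161 -0.13360626] -7.655074602092292
[[-1.0, -0.4], [0.7, -0.2], [0.6, 0.5], [-0.6, 0.6], [0.1, -3.9], [-1.3, -5.0], [-0.5, -2.5], [6.5, -3.3], [0.6, -0.6], [-0.1, -2.0], [0.0, 1.1], [0.1, -0.9], [-0.2, -0.1], [-0.2, -2.3], [-0.2, 0.9], [0.2, -1.7], [0.3, -0.2], [0.0, -0.7], [-0.2, 1.3], [0.2, -1.1]]
0 [ 0.7055 -0.1545  0.08  ] [ 0.6109 -0.1418  0.1755]
1 [ 0.7201 -0.0455  0.08  ] [ 0.6255 -0.0328  0.1755]
2 [0.7348 0.0635 0.08  ] [0.6402 0.0763 0.1755]
3 [0.7494 0.1726 0.08  ] [0.6548 0.1853 0.1755]
tall body [[0.4772, -0.1749], [0.4457, -0.2211], [0.3545, -0.167], [0.3815, -0.1236]]
tall neck [[0.4875, -0.1873], [0.4685, -0.2184]]
short [[0.4798, 0.1728], [0.4351, 0.137], [0.3984, 0.1761], [0.4451, 0.2168]]
lids [[0.5034, 0.0133], [0.4107, 0.0229]]
```

```bash
python3 - <<'E'
from h import *
T=lambda a:np.array([205,140])+np.array(a)/4
S=lambda a:np.array([90,150])+np.array(a)/1.95
t=135*np.sin(np.pi/4)/1e3
def L(fx):
    o=[]
    for p,v in [((.09,.25,.018),(70,32)),((.09,-.25,.018),(640,120)),((-.09,-.25,.018),(614,322)),((-.09,.25,.018),(30,230))]: o.append((p,T(v),"top"))
    for p,v in [((.09,.25,.0),(536,281)),((.09,-.25,.0),(195,269))]: o.append((p,S(v),"scene"))
    for i,tt,ft,ts,fs in [(0,(544,236),(543,145),(253,116),(250,205)),(2,(261,193),(281,102),(404,122),(402,211)),(3,(119,165),(147,82),(481,123),(479,213))]:
        y=-.165+.11*i
        o+= [((fx,y,.08),T(ft),"top"),((fx-t,y,.08+t),T(tt),"top"),((fx,y,.08),S(fs),"scene"),((fx-t,y,.08+t),S(ts),"scene")]
    return o
def f(v):
    out=[]
    for p,u,c in L(v[3]):
        w=R.from_euler('z',v[2]).apply(p)+[v[0],v[1],0]
        out.append(proj(w,c)[0]-u)
    return np.ravel(out)
s=least_squares(f,[.5,0,0,.038],loss='soft_l1');v=s.x
print(v,np.degrees(v[2])); print(np.round(f(v).reshape(-1,2),1).tolist())
for i in range(4):
    y=-.165+.11*i;Rz=R.from_euler('z',v[2])
    print(i,np.round(Rz.apply([v[3],y,.08])+[v[0],v[1],0],4),np.round(Rz.apply([v[3]-t,y,.08+t])+[v[0],v[1],0],4))
# refined jar edges: 8x crop of jars
b=cv2.imread("pics/top0.png")
for n,(x,y) in dict(tall=(318,235),short=(215,235)).items():
    cv2.imwrite(f"pics/{n}z.png",cv2.resize(b[y:y+60,x:x+50],None,fx=10,fy=10,interpolation=2))
E
```

```text
[ 0.69098323  0.01394398 -0.13285098  0.03470139] -7.611800324571661
[[-1.0, -0.6], [0.8, -0.6], [0.7, 0.1], [-0.5, 0.3], [-0.7, 0.1], [-0.1, -0.9], [0.5, -0.0], [-0.2, -1.4], [0.2, 0.6], [0.2, -1.4], [-0.3, 0.5], [-0.3, -1.6], [-0.2, 0.3], [0.2, -2.2], [0.2, 0.5], [-0.1, -0.0], [-0.2, 0.7], [0.2, -1.6]]
0 [ 0.7035 -0.1542  0.08  ] [ 0.6089 -0.1416  0.1755]
1 [ 0.7181 -0.0452  0.08  ] [ 0.6235 -0.0325  0.1755]
2 [0.7327 0.0639 0.08  ] [0.638  0.0765 0.1755]
3 [0.7472 0.1729 0.08  ] [0.6526 0.1855 0.1755]
```

View pics/tallz.png

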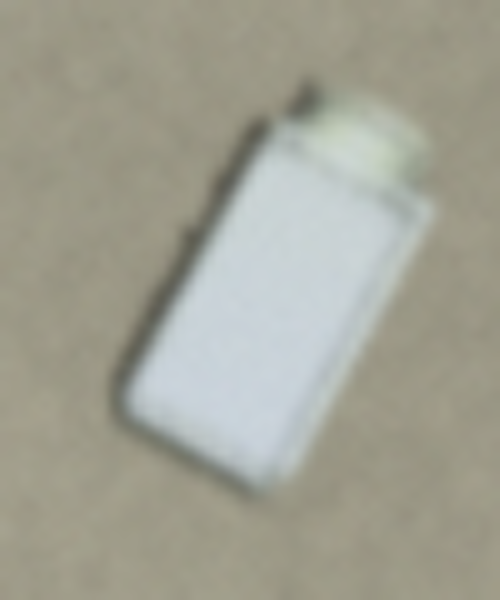

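View pics/shortz.png

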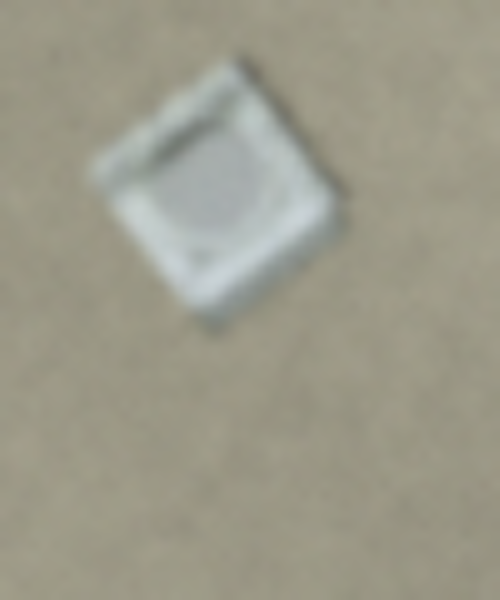

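```bash
cat >> h.py <<'E'
def tall_pts(x,y,yaw,h=.108):
    """lying jar; x,y = centre of whole length; returns body corners top face(near L, near R, far L, far R), mouth L,R"""
    H=h+.02
    loc=np.array([(-H/2,.029,.058),(-H/2,-.029,.058),(-H/2+h,.029,.058),(-H/2+h,-.029,.058),(H/2,.023,.029),(H/2,-.023,.029),(-H/2,.029,0),(-H/2,-.029,0),(-H/2+h,.029,0),(-H/2+h,-.029,0)])
    return R.from_euler('z',yaw).apply(loc)+[x,y,0]
def short_pts(x,y,yaw,h=.084):
    loc=np.array([(a,b,z) for z in (h,0) for a,b in((.029,.029),(.029,-.029),(-.029,-.029),(-.029,.029))])
    return R.from_euler('z',yaw).apply(loc)+[x,y,0]
def tool(yaw,pitch):  # pitch below horizontal, deg
    return R.from_euler('z',yaw,degrees=True)*R.from_euler('y',-(90-pitch),degrees=True)*R.from_euler('x',180,degrees=True)
def plan(gp,Rt,nograsp=False):
    from workcell import bot
    o=bot.get_obs(); R0=R.from_euler('xyz',o["tcp_rot"],degrees=True)
    tcp=np.array(gp)+(0 if nograsp else Rt.apply([0,0,.019]))
    s=(tcp-o["ee_pos"])/.03; w=np.degrees((Rt*R0.inv()).as_rotvec())/6
    print("t",round(o["time"],2),"q",np.round(o["q"],1),"open",round(o["opening"],4),"F",np.round(o["wrist_force"],1))
    print("row",np.round(s,2).tolist(),np.round(w,2).tolist(),"dist mm",round(np.linalg.norm(s)*30),"deg",round(np.linalg.norm(w)*6,1))
E
python3 - <<'E'
from h import *
Z=lambda a,o:np.array(o)+np.array(a)/10
tc=[Z(p,(318,235)) for p in [(132,398),(280,482),(275,128),(432,205)]]
f=lambda v:(proj(tall_pts(*v)[:4],"top")-tc).ravel()
s=least_squares(f,[.42,-.175,-.5]);print("tall",s.x,np.degrees(s.x[2]),np.round(s.fun,1));vt=s.x
sc=[Z(p,(215,235)) for p in [(235,60),(340,195),(205,303),(95,170)]]
f=lambda v:(proj(short_pts(*v)[:4],"top")-sc).ravel()
s=least_squares(f,[.44,.175,.6]);print("short",s.x,np.degrees(s.x[2]),np.round(s.fun,1));vs=s.x
for c,x0,y0,w,h,sc_ in [("top",205,225,170,70,4.5),("scene",190,170,160,60,5)]:
    b=cv2.imread(f"pics/{c}0.png")[y0:y0+h,x0:x0+w];b=cv2.resize(b,None,fx=sc_,fy=sc_,interpolation=2)
    for P in (tall_pts(*vt),short_pts(*vs)):
        for p in proj(P,c): cv2.circle(b,tuple(int(k) for k in ((p-[x0,y0]+.5)*sc_)),3,(0,0,255),-1)
    cv2.imwrite(f"pics/ov_{c}.png",b)
E
```

```text
tall [ 0.42278845 -0.17727144 -0.4850917 ] -27.793707313599203 [-1.   0.8  0.1  1.2  0.4 -1.5  0.5 -0.5]
short [ 0.44153685  0.1773397  -0.86628987] -49.63475352612559 [-0.1 -0.6  0.7  0.  -0.2  0.7 -0.4 -0.2]
```

View pics/ov_top.png

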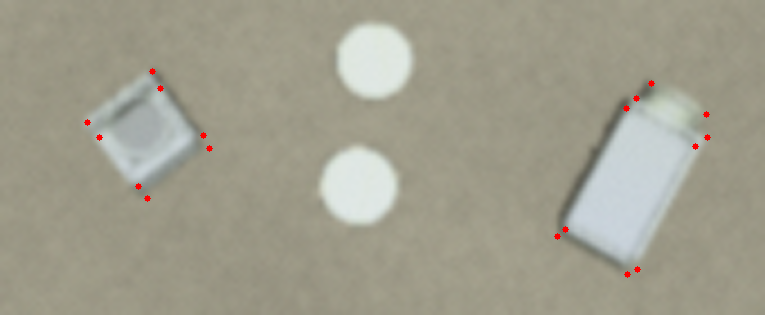

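View pics/ov_scene.png

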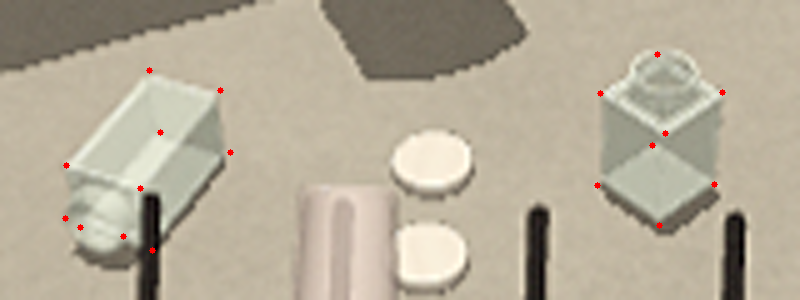

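```bash
python3 - <<'E'
from h import *
t=tool(-27.8,45);print(t.apply([0,0,1]))
plan(np.array([.3971,-.1638,.031])-.15*t.apply([0,0,1]),t)
plan([.2,-.4,.25],tool(10,60))
E
```

```text
[ 0.62549321 -0.32978516 -0.70710678]
t 1.0 q [-70.8   5.   10.1  95.1  -0.   90. ] open 0.0853 F [-0.1 -0.3 -0. ]
row [4.46, 13.29, -2.27] [-0.58, -7.68, -7.42] dist mm 426 deg 64.2
t 1.0 q [-70.8   5.   10.1  95.1  -0.   90. ] open 0.0853 F [-0.1 -0.3 -0. ]
row [0.94, 4.03, 1.39] [1.26, -4.84, -1.5] dist mm 131 deg 31.4
```

Emit:
apply_moves(targets=[4.46,13.29,-1,-0.58,-7.68,-7.42,1,4.46,13.29,-1,-0.58,-7.68,-7.42,1,4.46,13.29,-1,-0.58,-7.68,-7.42,1,4.46,13.29,-1,-0.58,-7.68,-7.42,1,4.46,13.29,-1,-0.58,-7.68,-7.42,1])

```text
time: 1.5
ee_pos: [0.2516, -0.3087, 0.1777]
tcp_rot: [174.7, -26.7, -6.6]
wrist_force: [-0.3, 1.1, 0.8]
opening: 0.0856
```

```bash
python3 - <<'E'
from h import *
t=tool(-27.8,45)
plan(np.array([.3971,-.1638,.031])-.15*t.apply([0,0,1]),t)
E
```

```text
t 1.5 q [-67.1 -39.6 -30.3  80.6  20.1 124.1] open 0.0856 F [-0.3  1.1  0.8]
row [2.12, 6.27, -1.8] [-0.21, -3.13, -2.98] dist mm 206 deg 26.0
```

```bash
cat >> h.py <<'E'
tool_noflip=tool
def tool(yaw,pitch): return tool_noflip(yaw,pitch)*R.from_euler('z',180,degrees=True)
def log():
    from workcell import bot; import json
    o=bot.get_obs(); open("log.jsonl","a").write(json.dumps([list(o["q"]),list(o["ee_pos"]),list(o["tcp_rot"])])+"\n")
_plan=plan
def plan(*a,**k): log(); _plan(*a,**k)
E
python3 - <<'E'
from h import *
t=tool(-27.8,62)
plan(np.array([.3971,-.1638,.031])-.15*t.apply([0,0,1]),t)
E
```

```text
t 1.5 q [-67.1 -39.6 -30.3  80.6  20.1 124.1] open 0.0856 F [-0.3  1.1  0.8]
row [3.04, 5.79, -1.04] [-11.57, 4.9, 23.74] dist mm 198 deg 161.2
```

Emit:
apply_moves(targets=[3,5.8,0,-11.57,4.9,23.74,1,3,5.8,0,-11.57,4.9,23.74,1,3,5.8,0,-11.57,4.9,23.74,1,3,5.8,0,-11.57,4.9,23.74,1,3,5.8,0,-11.57,4.9,23.74,1])

```text
time: 2.0
ee_pos: [0.3463, -0.1367, 0.1799]
tcp_rot: [160.8, -15.8, 31.8]
wrist_force: [0.4, -0.1, -0.9]
opening: 0.0852
```

```bash
python3 - <<'E'
from h import *
t=tool(-27.8,62)
plan(np.array([.3971,-.1638,.031])-.15*t.apply([0,0,1]),t)
E
```

```text
t 2.0 q [-22.3 -48.6 -33.7  80.3   0.9 128.7] open 0.0852 F [ 0.4 -0.1 -0.9]
row [-0.12, 0.05, -1.11] [-8.73, 3.57, 18.37] dist mm 34 deg 123.9
```

Emit:
apply_moves(targets=[1.5,-0.7,0.5,-8.73,3.57,18.37,1,1.5,-0.7,0.5,-8.73,3.57,18.37,1,1.5,-0.7,0.5,-8.73,3.57,18.37,1,1.5,-0.7,0.5,-8.73,3.57,18.37,1,1.5,-0.7,0.5,-8.73,3.57,18.37,1])

```text
time: 2.5
ee_pos: [0.3908, -0.1587, 0.1945]
tcp_rot: [155.5, 2.8, 71.1]
wrist_force: [-0.2, 0.5, 0.2]
opening: 0.0859
```

```bash
cat > kin.py <<'E'
from h import *
import json
def fk(q,p):
    # p: a1,h,L2,A2(offset angle),L3,A3, d(wrist4->5..tcp), e
    q=np.radians(q)
    s1,c1=np.sin(q[0]),np.cos(q[0])
    # planar: elevation angle; q2 positive leans forward
    al=np.pi/2-q[1]+p[3]            # link2 direction elevation
    r=p[0]+p[2]*np.cos(al); z=p[1]+p[2]*np.sin(al)
    be=-(q[1]-q[2])+p[5]            # forearm elevation
    r+=p[4]*np.cos(be); z+=p[4]*np.sin(be)
    pit=q[1]-q[2]+q[3]              # below horizontal
    M=R.from_euler('z',q[0])*R.from_euler('y',pit)*R.from_euler('z',q[4])
    X=np.array([r*c1,r*s1,z])+M.apply([p[6],0,0])+R.from_euler('z',q[0]).apply(R.from_euler('y',pit).apply([p[7],0,0]))
    # tool: z along M x ; x up at q6=0 flipped..
    B=R.from_matrix(np.array([[0,0,1],[0,1,0],[-1,0,0]]).astype(float))  # tool z->x, tool x->-z(body)
    T=M*B*R.from_euler('z',q[5])
    return X,T
E
python3 - <<'E'
from kin import *
from h import log
log()
D=[json.loads(l) for l in open("log.jsonl")]
D.append([[-70.7589774,5.01167366,10.0338081,95.0986066,0,90],[0.18115775,-0.51901436,0.19107181],[-179.923528,0,19.2397266]])
seen=[];DD=[]
for d in D:
    if not any(np.allclose(d[1],e[1],atol=1e-4) for e in DD): DD.append(d)
for d in DD:
    X,T=fk(d[0],[.0,.2,.3,0,.3,0,.2,0]); print(np.round(d[0],1),np.degrees((T.inv()*R.from_euler('xyz',d[2],degrees=True)).as_rotvec()).round(1))
f=lambda p:np.concatenate([(fk(d[0],p)[0]-d[1])*1000 for d in DD]+[(np.array(p)-[0,.2,.3,0,.3,0,.15,.05])*.3])
best=None
for k in range(20):
    p0=np.array([0,.2,.3,0,.3,0,.15,.05])+np.random.randn(8)*.1
    s=least_squares(f,p0)
    if best is None or s.cost<best.cost: best=s
print(best.cost,np.round(best.x,3),np.round(best.fun,1))
E
```

```text
[-67.1 -39.6 -30.3  80.6  20.1 124.1] [ 0. -0.  0.]
[-22.3 -48.6 -33.7  80.3   0.9 128.7] [-0. -0. -0.]
[-20.7 -40.6 -28.8  77.3  -1.8  87.1] [ 0. -0. -0.]
[-70.8   5.   10.   95.1   0.   90. ] [-0.  0.  0.]
0.004888088224736065 [ 0.     0.16   0.42  -0.     0.52   0.069  0.324  0.144] [-0.   0.   0.   0.  -0.  -0.  -0.   0.  -0.  -0.  -0.  -0.   0.  -0.
  0.  -0.   0.1  0.   0.1  0. ]
```

```bash
cat >> kin.py <<'E'
P=None
LO=np.array([-179.16,-48.56,-65.8,-126.05,-82.76,-180]);HI=np.array([179.16,103.87,70.77,130.52,87.17,180])
def fit():
    D=[json.loads(l) for l in open("log.jsonl")]
    D.append([[-70.7589774,5.01167366,10.0338081,95.0986066,0,90],[0.18115775,-0.51901436,0.19107181],[-179.923528,0,19.2397266]])
    x0=[0,.16,.42,0,.52,.069,.324,.144]
    f=lambda p:np.concatenate([(fk(d[0],p)[0]-d[1])*1000 for d in D]+[(np.array(p)-x0)*.3])
    return least_squares(f,x0).x
def ik(gp,Rt,nseed=6,q0=None):
    global P
    if P is None: P=fit()
    tcp=np.array(gp)+Rt.apply([0,0,.019])
    def f(q):
        X,T=fk(q,P); return np.concatenate([(X-tcp)*100,(T.inv()*Rt).as_rotvec()*20])
    rng=np.random.default_rng(0);best=None
    b=np.degrees(np.arctan2(tcp[1],tcp[0]))
    for k in range(nseed):
        s0=np.array([b,-20,-20,80,0,0])+rng.normal(size=6)*[20,25,20,25,25,70]
        if k==0 and q0 is not None: s0=np.array(q0)
        s=least_squares(f,np.clip(s0,LO+1,HI-1),bounds=(LO,HI),max_nfev=60)
        if best is None or s.cost<best.cost: best=s
        if best.cost<1e-6: break
    return best.cost**.5,best.x
E
python3 - <<'E'
from kin import *
print(np.round(fit(),3))
print("tall grasp")
for p in (40,45,50,55,60,65,70,80,90):
    e,q=ik([.3971,-.1638,.031],tool(-27.8,p)); print(p,round(e,3),np.round(q))
print("peg0 home / preinsert")
psi=-7.6;d=R.from_euler('z',psi,degrees=True).apply([-.7071,0,.7071]);tip=np.array([.609,-.1416,.1755]);tip3=np.array([.6526,.1855,.1755])
for p in (85,90,95,100,105,110,120,130):
    for T in (tip,tip3):
        a,b=ik(T-.024*d,tool(psi,p)),ik(T+.13*d,tool(psi,p)); print(p,round(a[0],3),np.round(a[1]),round(b[0],3),np.round(b[1]))
print("short")
for y in (40.4,130.4,-49.6,-139.6):
    for p in (0,10,20,30,40,50,60):
        for fl in (0,180):
            e,q=ik([.4415,.1773,.058],tool(y,p)*R.from_euler('z',fl,degrees=True))
            if e<.05: print(y,p,fl,round(e,3),np.round(q)); break
E
```

```text
[-0.     0.16   0.42   0.     0.52   0.069  0.324  0.144]
tall grasp
40 3.962 [ -8. -49. -58.  46. -19.  17.]
45 3.017 [-14. -49. -56.  49. -12.  12.]
50 2.017 [-17. -49. -56.  51.  -8.  10.]
55 0.992 [-18. -49. -55.  52.  -6.   8.]
60 0.0 [-19. -48. -54.  54.  -4.   7.]
65 0.0 [-20. -41. -49.  57.  -3.   7.]
70 0.0 [-21. -35. -45.  61.  -2.   7.]
80 0.0 [-22. -23. -35.  68.  -1.   6.]
90 0.0 [-22. -11. -25.  76.  -0.   5.]
peg0 home / preinsert
85 0.0 [-13.  12.  11.  85.   0.  -6.] 0.0 [-14.  -1.  10.  96.   1.  -7.]
85 0.0 [16. 20. 21. 87. -2. 24.] 0.0 [21.  8. 20. 97. -2. 28.]
90 0.0 [-13.  17.  18.  91.  -0.  -5.] 0.0 [-14.   4.  16. 101.  -0.  -6.]
90 0.0 [15. 25. 29. 94. -0. 23.] 0.0 [ 19.  13.  26. 103.   0.  27.]
95 0.0 [-13.  23.  26.  98.  -0.  -5.] 0.0 [-14.  10.  22. 107.  -1.  -6.]
95 0.0 [ 14.  31.  37. 100.   2.  22.] 0.0 [ 18.  19.  32. 108.   2.  26.]
100 0.0 [-13.  29.  34. 104.  -1.  -5.] 0.0 [-13.  15.  28. 112.  -1.  -6.]
100 0.0 [ 14.  38.  46. 108.   4.  21.] 0.0 [ 17.  24.  39. 114.   4.  25.]
105 0.0 [-12.  36.  42. 111.  -1.  -5.] 0.0 [-13.  21.  34. 118.  
[... 692 characters left out ...]
22.   42. -161.]
130.4 30 0 0.0 [  -2.   35.    9.  113.   40. -152.]
130.4 40 0 0.0 [  -0.   27.    4.  105.   36. -143.]
130.4 50 0 0.0 [   3.   19.   -1.   98.   31. -135.]
130.4 60 0 0.0 [   6.   11.   -5.   91.   25. -128.]
-49.6 0 0 0.0 [ 59.  44. -11. 125. -71. 180.]
-49.6 10 0 0.0 [ 59.  30. -15. 106. -69. 152.]
-49.6 20 0 0.0 [ 57.  17. -20.  91. -64. 131.]
-49.6 30 0 0.0 [ 55.   8. -23.  82. -57. 117.]
-49.6 40 0 0.0 [ 51.   0. -24.  77. -49. 106.]
-49.6 50 0 0.0 [ 46.  -5. -25.  75. -40.  97.]
-49.6 60 0 0.0 [ 41.  -8. -24.  74. -30.  90.]
-139.6 40 0 0.0 [ 28.  46.  30. 124.  -9. 172.]
-139.6 50 0 0.0 [ 27.  36.  21. 114.  -8. 170.]
-139.6 60 0 0.0 [ 26.  26.  11. 105.  -7. 168.]
```

```bash
cat > s.py <<'E'
from kin import *
psi=-7.6;d=R.from_euler('z',psi,degrees=True).apply([-.7071,0,.7071])
tips={0:np.array([.609,-.1416,.1755]),2:np.array([.638,.0765,.1755]),3:np.array([.6526,.1855,.1755])}
c=np.array([.4415,.1773,0])
for y,bs in ((130.4,(15,20,25,30)),(-49.6,(0,10,20,30)),(-139.6,(30,40))):
  for b in bs:
    G=tool(y,b); eg,qg=ik(c+[0,0,.058],G,3)
    if eg>.05: continue
    # rotation jar->world final: z=-d ; grasp in jar frame (jar upright, axes world)
    A=R.align_vectors([-d],[[0,0,1]])[0]
    for th in range(0,360,15):
        F=R.from_rotvec(-d*np.radians(th))*A*G
        tz=F.apply([0,0,1])
        if tz[2]>0.35: continue
        for k,T in tips.items():
            # grasp height .058 above base => inner floor .006: distance along from tip .052
            for fl in (0,180):
                F2=F*R.from_euler('z',fl,degrees=True)
                e,q=ik(T-.052*d,F2,3)
                if e>.02: continue
                e2,q2=ik(T+.11*d,F2,3,q)
                if e2<.02: print(y,b,"th",th,"peg",k,"fl",fl,"t'",np.round(tz,2),np.round(q),np.round(q2),flush=True)
E
timeout 570 python3 s.py
```

```text
-49.6 0 th 105 peg 3 fl 0 t' [-0.2   0.93 -0.32] [ -8.  55.  44. 124.  63.  -0.] [ -8.  33.  22. 125.  63.  -0.]
-49.6 0 th 120 peg 3 fl 0 t' [-0.02  0.99 -0.15] [-10.  50.  29. 120.  76.  -7.] [-10.  29.   9. 123.  76.  -8.]
-49.6 0 th 150 peg 3 fl 180 t' [0.34 0.91 0.22] [ -10.   47.  -25. -122.   73.    5.] [ -10.   23.  -46. -120.   74.    6.]
```

```bash
python3 - <<'E'
from kin import *
t=tool(-27.8,62)
for z in (.031,.09,.13): print(ik([.3971,-.1638,z],t))
plan([.3971,-.1638,.13],t)
for p in (20,40,60,80,100,110):
    for z in (.058,.12): e,q=ik([.4415,.1773,z],tool(-49.6,p)); print(p,z,round(e,3),np.round(q))
E
```

```text
(np.float64(1.5319170974953864e-09), array([-19.72869794, -45.48047587, -52.3405519 ,  55.37570414,
        -3.77946687,   7.13691271]))
(np.float64(7.772343307443236e-14), array([-19.72869794, -45.41043682, -45.80709409,  61.83912288,
        -3.77946687,   7.13691271]))
(np.float64(2.3964886032417206e-10), array([-19.72869794, -44.72084501, -41.08486519,  65.87175998,
        -3.77946687,   7.13691271]))
t 2.5 q [-20.7 -40.6 -28.8  77.3  -1.8  87.1] open 0.0859 F [-0.2  0.5  0.2]
row [0.47, -0.31, -2.71] [-5.68, 2.31, 11.99] dist mm 83 deg 80.8
20 0.058 0.0 [ 57.  17. -20.  91. -64. 131.]
20 0.12 0.0 [ 57.  13. -17.  98. -64. 131.]
40 0.058 0.0 [ 51.   0. -24.  77. -49. 106.]
40 0.12 0.0 [ 51.  -2. -20.  85. -49. 106.]
60 0.058 0.0 [ 41.  -8. -24.  74. -30.  90.]
60 0.12 0.0 [ 41.  -9. -18.  81. -30.  90.]
80 0.058 0.0 [ 28.  -8. -20.  76. -10.  78.]
80 0.12 0.0 [ 28.  -9. -14.  83. -10.  78.]
100 0.058 0.0 [ 16.  -1. -14.  82.   9.  65.]
100 0.12 0.0 [16. -2. -8. 89.  9. 65.]
110 0.058 0.0 [ 11.   4. -10.  86.  17.  59.]
110 0.12 0.0 [11.  3. -4. 93. 17. 59.]
```

Emit:
apply_moves(targets=[0.47,-0.31,-1.5,-5.68,2.31,11.99,1,0.47,-0.31,-1.5,-5.68,2.31,11.99,1,0.47,-0.31,-1.5,-5.68,2.31,11.99,1,0.47,-0.31,-1.5,-5.68,2.31,11.99,1,0.47,-0.31,-1.5,-5.68,2.31,11.99,1])

```text
time: 3.0
ee_pos: [0.4047, -0.1682, 0.1496]
tcp_rot: [163.2, 20.5, 111.3]
wrist_force: [0.5, -0.4, 0.4]
opening: 0.0855
```

```bash
python3 - <<'E'
from h import *
plan([.3971,-.1638,.13],tool(-27.8,62))
E
```

```text
t 3.0 q [-20.  -41.6 -34.9  70.6  -3.5  44.9] open 0.0855 F [ 0.5 -0.4  0.4]
row [0.01, 0.01, -1.21] [-2.67, 1.09, 5.62] dist mm 36 deg 37.9
```

Emit:
apply_moves(targets=[0,0,-1.2,-2.67,1.09,5.62,1,0,0,-1.2,-2.67,1.09,5.62,1,0,0,-1.2,-2.67,1.09,5.62,1,0,0,-1.2,-2.67,1.09,5.62,1,0,0,-1.2,-2.67,1.09,5.62,1])

```text
time: 3.5
ee_pos: [0.4047, -0.1681, 0.1136]
tcp_rot: [-180.0, 28.0, 152.2]
wrist_force: [0.3, 0.7, 0.1]
opening: 0.0854
```

```bash
python3 - <<'E'
from h import *
from workcell import camera
plan([.3971,-.1638,.031],tool(-27.8,62))
c=camera("wrist");print(c["intrinsics"],c["k1"],c["origin"],c["rotation"])
C=cal_of(c);b=c["img"][:,:,::-1].copy()
P=tall_pts(.4228,-.1773,-.4851)
for p in proj(P,C): cv2.circle(b,tuple(int(k) for k in p),3,(0,0,255),-1)
cv2.imwrite("pics/w1.png",b)
E
```

```text
t 3.5 q [-19.8 -44.8 -41.1  65.9  -3.8   7.1] open 0.0854 F [0.3 0.7 0.1]
row [0.01, 0.01, -3.31] [0.0, 0.0, 0.0] dist mm 99 deg 0.0
[[292.89888429   0.         280.37468039]
 [  0.         292.89888429 209.37683506]
 [  0.           0.           1.        ]] -0.059146902904779454 [ 0.27343305 -0.09901609  0.2414149 ] [-4.40422953e+01 -1.97634036e-02  6.21831079e+01]
```

View pics/w1.png

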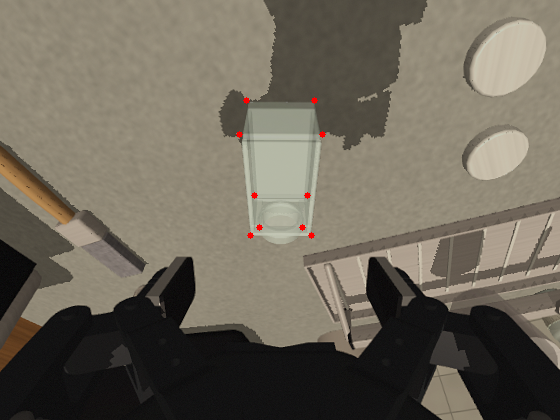

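Emit:
apply_moves(targets=[0.12,-0.06,-1.6,0,0,0,1,0.12,-0.06,-2.6,0,0,0,1,0.12,-0.06,-3.28,0,0,0,1,0.12,-0.06,-3.28,0,0,0,1])

```text
time: 3.95
ee_pos: [0.4065, -0.1694, 0.0117]
tcp_rot: [179.9, 27.7, 151.8]
wrist_force: [-1.3, 0.1, -0.5]
opening: 0.0854
```

Emit:
apply_moves(targets=[0,0,0,0,0,0,0.4,0,0,0,0,0,0,0.4,0,0,0,0,0,0,0.4,0,0,0,0,0,0,0.4,0,0,0,0,0,0,0.4], newtons=40)

```text
time: 4.45
ee_pos: [0.4095, -0.1703, 0.0176]
tcp_rot: [179.8, 28.2, 151.8]
wrist_force: [-3.3, 0.9, 5.5]
opening: 0.0558
```

```bash
python3 - <<'E'
from h import *
from workcell import camera
plan([.3971,-.1638,.031],tool(-27.8,62))
c=camera("wrist")
cv2.imwrite("pics/w2.png",c["img"][:,:,::-1])
E
```

```text
t 4.45 q [-19.9 -44.7 -51.7  55.1  -3.7   7.3] open 0.0558 F [-3.3  0.9  5.5]
row [-0.15, 0.08, -0.11] [-0.01, 0.04, 0.05] dist mm 6 deg 0.4
```

View pics/w2.png

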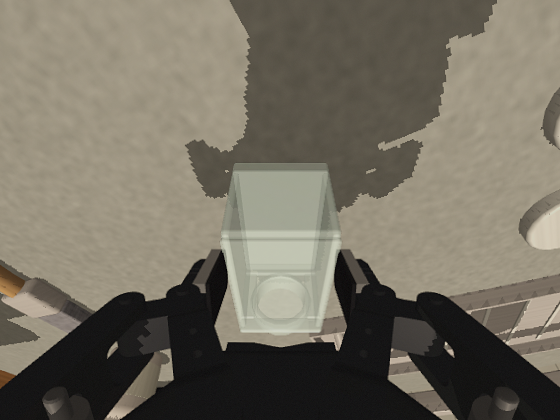

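Emit:
apply_moves(targets=[0,0,0.5,0,0,0,0.4,0,0,1,0,0,0,0.4,0,0,2,0,0,0,0.4,0,0,3,0,0,0,0.4,0,0,3,0,0,0,0.4], newtons=60)

```text
time: 5.0
ee_pos: [0.4105, -0.1708, 0.1113]
tcp_rot: [179.8, 28.4, 151.8]
wrist_force: [0.6, 0.5, -1.1]
opening: 0.0551
```

```bash
python3 - <<'E'
from h import *
from workcell import camera
plan([.3971,-.1638,.131],tool(-27.8,62))
c=camera("wrist")
cv2.imwrite("pics/w3.png",c["img"][:,:,::-1]);print(c["origin"],c["rotation"])
cv2.imwrite("pics/w3z.png",cv2.resize(c["img"][120:360,180:380,::-1],None,fx=2.5,fy=2.5,interpolation=2))
E
```

```text
t 5.0 q [-19.9 -44.3 -41.3  64.8  -3.7   7.3] open 0.0551 F [ 0.6  0.5 -1.1]
row [-0.18, 0.09, 0.1] [0.0, 0.08, 0.05] dist mm 7 deg 0.5
[ 0.27867659 -0.10100659  0.23809608] [-44.43587401  -0.22760208  61.88622959]
```

View pics/w3z.png

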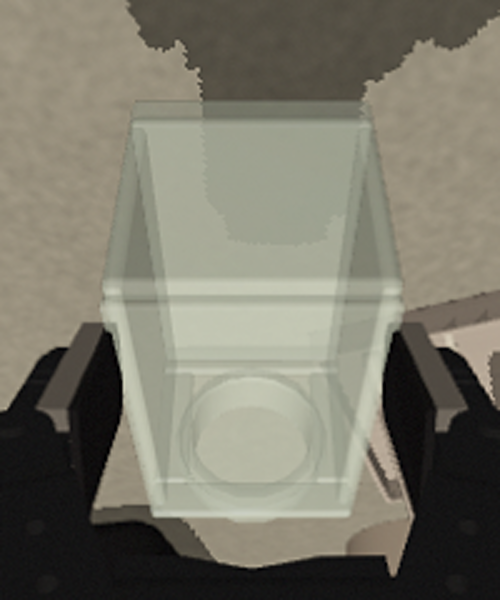

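```bash
cat > jarfit.py <<'E'
from h import *
def corners(h):
    H=h+.02
    return np.array([(sx*.029,sy*.029,z) for z in (-H/2,-H/2+h) for sx,sy in ((1,1),(1,-1),(-1,-1),(-1,1))])
def fitjar(h,obs,C,x0):
    """obs: list (corner idx, px); x0: pos, rotvec world. returns pose"""
    K=corners(h)
    f=lambda v:np.concatenate([proj(R.from_rotvec(v[3:]).apply(K[i])+v[:3],C)[0]-u for i,u in obs])
    s=least_squares(f,x0); return s.x,s.fun
E
python3 - <<'E'
from jarfit import *
from workcell import bot
o=bot.get_obs();Rt=R.from_euler('xyz',o["tcp_rot"],degrees=True)
C=dict(K=np.array([[292.89888429,0,280.37468039],[0,292.89888429,209.37683506],[0,0,1]]),k1=-.0591469,o=np.array([0.27867659,-0.10100659,0.23809608]),r=[-44.43587401,-0.22760208,61.88622959])
# jar frame: z=axis az -27.8 horizontal; x up; y = z cross x
az=np.radians(-27.8);z=np.array([np.cos(az),np.sin(az),0]);x=np.array([0,0,1.]);y=np.cross(z,x)
J=R.from_matrix(np.stack([x,y,z],1))
gp=o["ee_pos"]-Rt.apply([0,0,.019]); c0=gp+z*.03
print("gp",gp,"y",y)
u=lambda a:np.array([180,120])+np.array(a)/2.5
# y = -lateral? image: left/right
K=corners(.108)
pr=proj(J.apply(K)+c0,C); print(np.round((pr-[180,120])*2.5).tolist())
# assign by nearest
meas=[(134,102),(369,102),(103,298),(403,298),(153,517),(350,517),(167,362),(335,362)]
obs=[]
for m in meas:
    i=np.argmin(np.linalg.norm((pr-[180,120])*2.5-np.array(m),axis=1)); obs.append((i,u(m)))
print([i for i,_ in obs])
v,fun=fitjar(.108,obs,C,np.r_[c0,J.as_rotvec()])
print("center",v[:3],"res",np.round(fun,1))
Jf=R.from_rotvec(v[3:]); print("axis",Jf.apply([0,0,1]))
T=Rt.inv();print("centre in tool",T.apply(v[:3]-o["ee_pos"]),"axis in tool",T.apply(Jf.apply([0,0,1])))
t=Rt.apply([0,0,1]);a=Jf.apply([0,0,1]);print("s from base",.064-np.dot(v[:3]-gp,a),"angle t,a",np.degrees(np.arccos(t@a)))
E
```

```text
gp [ 0.40163839 -0.16624656  0.12509245] y [-0.46638664 -0.88458098  0.        ]
[[92.0, 313.0], [409.0, 311.0], [370.0, 121.0], [129.0, 123.0], [152.0, 547.0], [353.0, 546.0], [336.0, 377.0], [167.0, 378.0]]
[np.int64(3), np.int64(2), np.int64(0), np.int64(1), np.int64(4), np.int64(5), np.int64(7), np.int64(6)]
center [ 0.4282933  -0.1802016   0.11823534] res [-0.5  2.2  0.7  2.2 -1.5 -1.1  1.4 -1.3  0.5  1.3 -0.5  1.1  0.5 -2.3
 -0.5 -2.4]
axis [ 0.88074957 -0.47264863 -0.02972301]
centre in tool [-0.02326795  0.00021935  0.00126824] axis in tool [-0.8667141  -0.00233568  0.49879978]
s from base 0.03372405734300251 angle t,a 60.079374325387384
```

```bash
cat > peg.py <<'E'
from kin import *
psi=-7.6;d=R.from_euler('z',psi,degrees=True).apply([-np.sqrt(.5),0,np.sqrt(.5)])
tips={0:np.array([.609,-.1416,.1755]),2:np.array([.638,.0765,.1755]),3:np.array([.6526,.1855,.1755])}
TALL=dict(c=np.array([-.0233,0,.0013]),p=61.,f=.058,m=.064)
def jt(k,J,back,tip=None,yaw=psi,dp=0):
    """tool tcp pose so that jar floor is `back` beyond the tip along peg"""
    tp=tips[k] if tip is None else np.array(tip)
    Rt=tool(yaw,J["p"]+45+dp); c=tp+d*(back-J["f"]); return c-Rt.apply(J["c"]),Rt
def go(k,J,back,**kw):
    X,Rt=jt(k,J,back,**kw); plan(X,Rt,True); e,q=ik(X-Rt.apply([0,0,.019]),Rt,4); print("ik",round(e,3),np.round(q))
E
python3 - <<'E'
from peg import *
go(0,TALL,.155); go(0,TALL,0)
E
```

```text
t 5.05 q [-19.9 -44.2 -41.5  64.7  -3.7   7.3] open 0.0546 F [ 0.5  0.3 -3.6]
row [3.65, 1.36, 4.78] [2.24, 7.06, 3.25] dist mm 185 deg 48.5
ik 0.0 [-13.  24.  37. 120.  -2.  -5.]
t 5.05 q [-19.9 -44.2 -41.5  64.7  -3.7   7.3] open 0.0546 F [ 0.5  0.3 -3.6]
row [7.27, 0.88, 1.13] [2.24, 7.06, 3.25] dist mm 222 deg 48.5
ik 0.0 [-12.  39.  47. 114.  -1.  -4.]
```

Emit:
apply_moves(targets=[0.5,0.2,1.5,0,0,0,0.4,1,0.4,3,0.3,1,0.5,0.4,1.8,0.7,4.8,0.7,2.2,1,0.4,2.5,1,4.8,1,3.4,1.5,0.4,2.5,1,4.8,1.4,4.6,2,0.4])

```text
time: 5.55
ee_pos: [0.483, -0.1405, 0.2502]
tcp_rot: [-177.7, 5.9, 162.2]
wrist_force: [0.2, -1.2, -2.8]
opening: 0.0548
```

```bash
python3 - <<'E'
from peg import *
go(0,TALL,.155)
E
```

```text
t 5.55 q [-14.5  -6.2   5.2  95.7  -2.7   3.3] open 0.0548 F [ 0.2 -1.2 -2.8]
row [1.21, 0.36, 0.05] [1.18, 3.48, 1.65] dist mm 38 deg 24.2
ik 0.0 [-13.  24.  37. 120.  -2.  -5.]
```

Emit:
apply_moves(targets=[0.3,0.1,0,0.4,1.2,0.5,0.4,0.6,0.2,0,0.8,2.4,1.1,0.4,1.2,0.36,0.05,1.18,3.48,1.65,0.4,1.2,0.36,0.05,1.18,3.48,1.65,0.4,1.2,0.36,0.05,1.18,3.48,1.65,0.4])

```text
time: 6.05
ee_pos: [0.5189, -0.1301, 0.2453]
tcp_rot: [-180.0, -16.4, 172.3]
wrist_force: [0.5, -1.2, -3.5]
opening: 0.0548
```

```bash
python3 - <<'E'
from peg import *
from workcell import camera,bot
go(0,TALL,.155)
o=bot.get_obs();Rt=R.from_euler('xyz',o["tcp_rot"],degrees=True)
from jarfit import corners
c=o["ee_pos"]+Rt.apply(TALL["c"]);a=Rt.apply([-np.sin(np.radians(61)),0,np.cos(np.radians(61))])
print("mouth",c+.064*a,"axis",a,-d)
for n,(x,y,w,h,s) in dict(scene=(170,130,150,120,5),top=(290,150,110,100,6),wrist=(0,0,560,420,1)).items():
    k=camera(n);C=cal_of(k);im=cv2.resize(k["img"][y:y+h,x:x+w,::-1],None,fx=s,fy=s,interpolation=2)
    for P,col in [(tips[0],(0,0,255)),(tips[0]-.135*d,(0,255,0)),(c+.064*a,(255,0,0)),(c-.064*a,(255,255,0))]:
        p=(proj(P,C)[0]-[x,y]+.5)*s; cv2.circle(im,tuple(int(t) for t in p),4,col,-1)
    cv2.imwrite(f"pics/p0_{n}.png",im)
E
```

```text
t 6.05 q [-13.1  23.7  36.5 119.1  -1.6  -5.2] open 0.0548 F [ 0.5 -1.2 -3.5]
row [0.01, 0.02, 0.22] [-0.0, -0.06, 0.01] dist mm 6 deg 0.4
ik 0.0 [-13.  24.  37. 120.  -2.  -5.]
mouth [ 0.5852266  -0.13910415  0.19194246] axis [ 0.69617924 -0.09427913 -0.71165013] [ 0.70089523 -0.09351939 -0.70710678]
```

View pics/p0_scene.png

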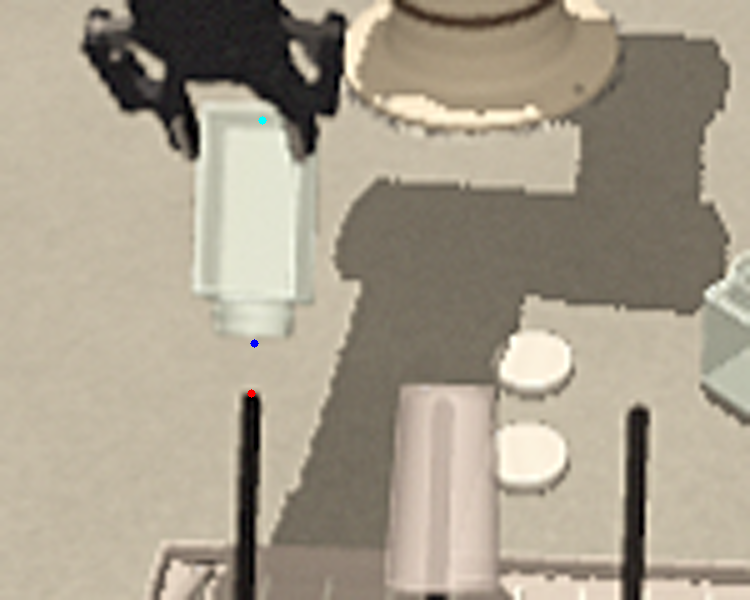

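View pics/p0_top.png

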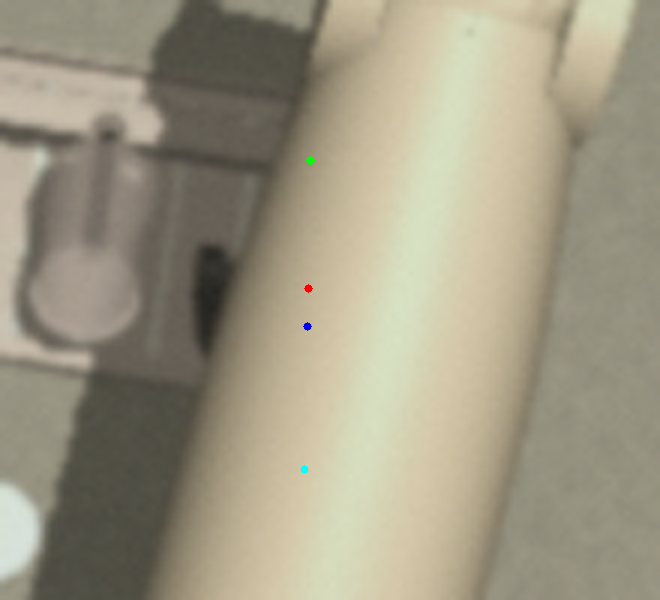

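View pics/p0_wrist.png

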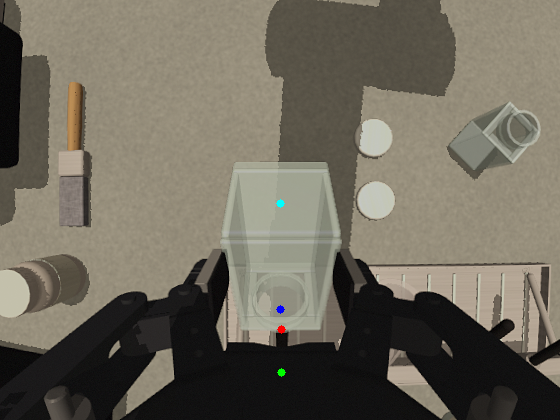

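```bash
python3 - <<'E'
from peg import *
go(0,TALL,.11); go(0,TALL,.03)
E
```

```text
t 6.2 q [-13.2  23.   36.3 119.1  -1.6  -5.2] open 0.0544 F [-0.3  0.1 -3.3]
row [1.12, -0.12, -1.0] [0.02, 0.02, 0.02] dist mm 45 deg 0.2
ik 0.0 [-13.  27.  39. 117.  -1.  -5.]
t 6.2 q [-13.2  23.   36.3 119.1  -1.6  -5.2] open 0.0544 F [-0.3  0.1 -3.3]
row [2.99, -0.37, -2.89] [0.02, 0.02, 0.02] dist mm 125 deg 0.2
ik 0.0 [-12.  35.  44. 114.  -1.  -5.]
```

Emit:
apply_moves(targets=[0.45,-0.05,-0.35,0,0,0,0.4,0.9,-0.1,-0.8,0,0,0,0.4,1.35,-0.16,-1.24,0,0,0,0.4,1.7,-0.2,-1.6,0,0,0,0.4,1.7,-0.2,-1.6,0,0,0,0.4])

```text
time: 6.7
ee_pos: [0.5686, -0.136, 0.1997]
tcp_rot: [-179.9, -16.1, 172.3]
wrist_force: [0.3, 0.5, -3.1]
opening: 0.0545
```

```bash
python3 - <<'E'
from peg import *
from workcell import camera,bot
go(0,TALL,.03)
o=bot.get_obs();Rt=R.from_euler('xyz',o["tcp_rot"],degrees=True)
c=o["ee_pos"]+Rt.apply(TALL["c"]);a=Rt.apply([-np.sin(np.radians(61)),0,np.cos(np.radians(61))])
for n,(x,y,w,h,s) in dict(scene=(190,150,80,120,5),wrist=(180,140,200,200,3)).items():
    k=camera(n);im=cv2.resize(k["img"][y:y+h,x:x+w,::-1],None,fx=s,fy=s,interpolation=2)
    cv2.imwrite(f"pics/p1_{n}.png",im)
E
```

```text
t 6.7 q [-12.7  29.9  39.9 116.1  -1.4  -4.7] open 0.0545 F [ 0.3  0.5 -3.1]
row [1.27, -0.18, -1.21] [0.01, -0.02, 0.02] dist mm 53 deg 0.2
ik 0.0 [-12.  35.  44. 114.  -1.  -5.]
```

View pics/p1_scene.png

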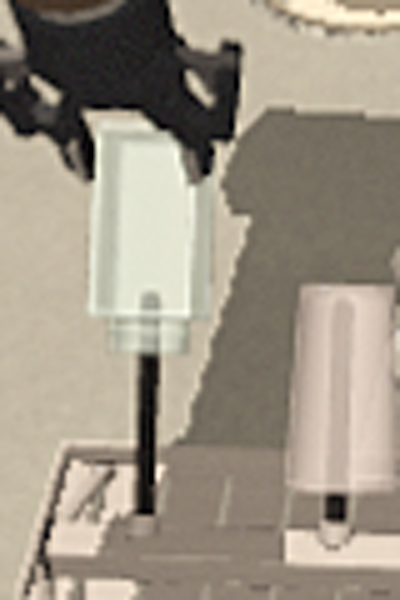

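View pics/p1_wrist.png

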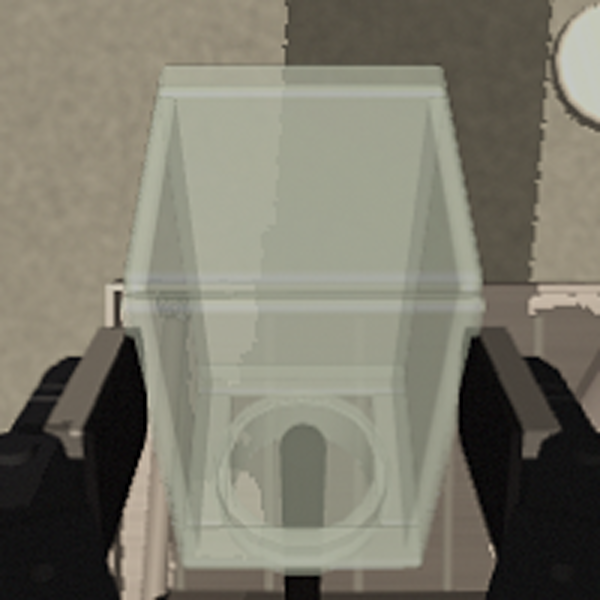

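Emit:
apply_moves(targets=[0.45,-0.06,-0.43,0,0,0,0.4,0.9,-0.12,-0.85,0,0,0,0.4,1.27,-0.18,-1.21,0,0,0,0.4,1.27,-0.18,-1.21,0,0,0,0.4])

```text
time: 7.2
ee_pos: [0.6065, -0.1415, 0.1641]
tcp_rot: [-179.9, -16.1, 172.3]
wrist_force: [-0.3, 0.3, -3.5]
opening: 0.0545
```

```bash
python3 - <<'E'
from peg import *
from workcell import camera,bot
go(0,TALL,.0)
k=camera("wrist");cv2.imwrite("pics/p2w.png",cv2.resize(k["img"][140:340,180:380,::-1],None,fx=3,fy=3,interpolation=2))
E
```

```text
t 7.2 q [-12.4  35.6  44.1 114.6  -1.4  -4.5] open 0.0545 F [-0.3  0.3 -3.5]
row [0.71, -0.09, -0.73] [0.01, -0.01, 0.02] dist mm 31 deg 0.1
ik 0.0 [-12.  39.  47. 114.  -1.  -4.]
```

View pics/p2w.png

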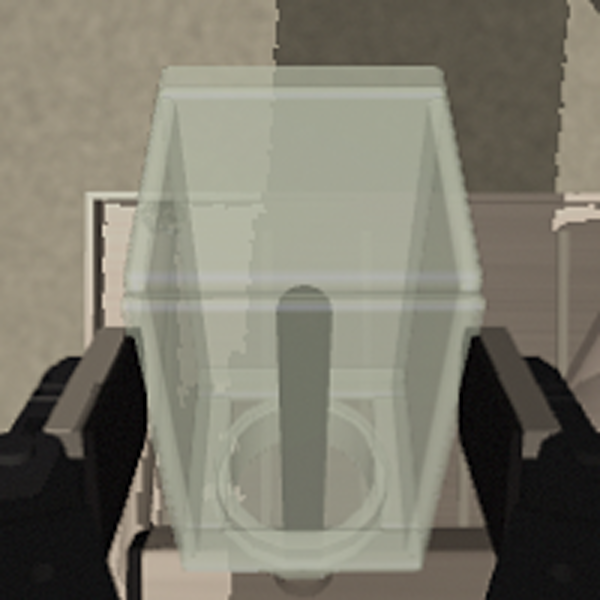

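Emit:
apply_moves(targets=[0.2,-0.03,-0.2,0,0,0,0.4,0.4,-0.05,-0.4,0,0,0,0.4,0.54,-0.07,-0.55,0,0,0,0.4,0.54,-0.07,-0.55,0,0,0,0.4])

```text
time: 7.65
ee_pos: [0.6228, -0.1435, 0.1476]
tcp_rot: [-179.9, -16.1, 172.3]
wrist_force: [0.3, 0.2, -3.9]
opening: 0.0548
```

Emit:
apply_moves(targets=[0.07,-0.01,-0.07,0,0,0,0.4,0.07,-0.01,-0.07,0,0,0,0.4])

```text
time: 7.85
ee_pos: [0.6248, -0.1438, 0.1465]
tcp_rot: [-179.9, -16.0, 172.3]
wrist_force: [-0.5, 0.4, -2.6]
opening: 0.055
```

Emit:
apply_moves(targets=[0.07,-0.01,-0.07,0,0,0,0.4,0.07,-0.01,-0.07,0,0,0,0.4])

```text
time: 8.05
ee_pos: [0.6269, -0.1441, 0.1443]
tcp_rot: [-179.9, -16.0, 172.3]
wrist_force: [-0.3, -0.2, -3.4]
opening: 0.0543
```

```bash
python3 - <<'E'
from peg import *
from workcell import camera,bot
go(0,TALL,.0)
k=camera("wrist");cv2.imwrite("pics/p3w.png",cv2.resize(k["img"][140:340,180:380,::-1],None,fx=3,fy=3,interpolation=2))
k=camera("scene");cv2.imwrite("pics/p3s.png",cv2.resize(k["img"][170:290,190:270,::-1],None,fx=5,fy=5,interpolation=2))
E
```

```text
t 8.05 q [-12.3  38.8  46.7 113.9  -1.3  -4.4] open 0.0543 F [-0.3 -0.2 -3.4]
row [0.03, 0.0, -0.07] [0.01, 0.0, 0.02] dist mm 2 deg 0.1
ik 0.0 [-12.  39.  47. 114.  -1.  -4.]
```

View pics/p3w.png

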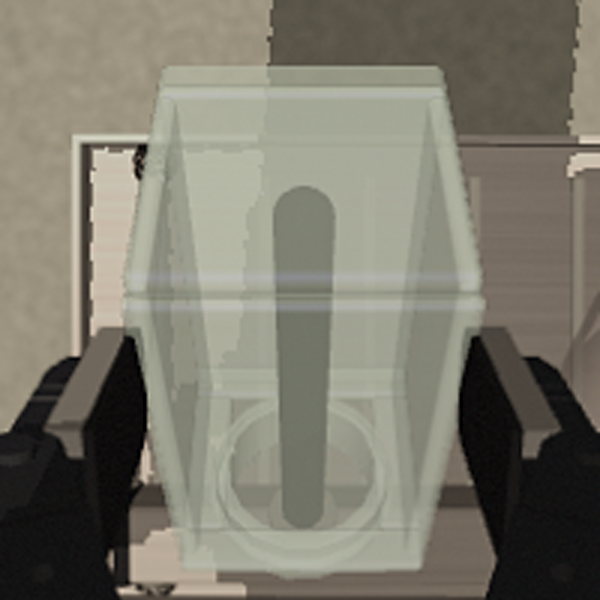

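View pics/p3s.png

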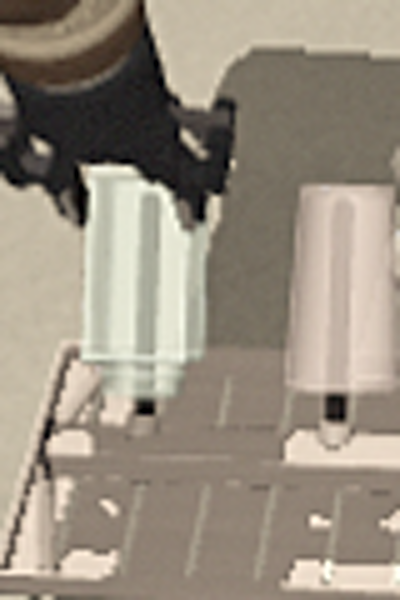

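Emit:
apply_moves(targets=[0.05,-0.01,-0.05,0,0,0,0.4,0.05,-0.01,-0.05,0,0,0,0.4])

```text
time: 8.35
ee_pos: [0.6284, -0.1444, 0.1428]
tcp_rot: [-179.9, -16.0, 172.3]
wrist_force: [-0.4, 0.5, -3.3]
opening: 0.0546
```

Emit:
apply_moves(targets=[0.05,-0.01,-0.05,0,0,0,0.4,0.05,-0.01,-0.05,0,0,0,0.4])

```text
time: 8.55
ee_pos: [0.6299, -0.1448, 0.1412]
tcp_rot: [-179.9, -16.0, 172.3]
wrist_force: [-0.1, -0.4, -3.4]
opening: 0.0546
```

Emit:
apply_moves(targets=[0.05,-0.01,-0.05,0,0,0,0.4,0.05,-0.01,-0.05,0,0,0,0.4])

```text
time: 8.75
ee_pos: [0.6314, -0.1451, 0.1398]
tcp_rot: [-179.9, -16.0, 172.3]
wrist_force: [0.2, -0.4, -2.1]
opening: 0.055
```

Emit:
apply_moves(targets=[0.05,-0.01,-0.05,0,0,0,0.4,0.05,-0.01,-0.05,0,0,0,0.4])

```text
time: 8.95
ee_pos: [0.6322, -0.1452, 0.1384]
tcp_rot: [-179.9, -16.1, 172.3]
wrist_force: [-5.2, 0.9, -2.4]
opening: 0.0547
```

Emit:
apply_moves(targets=[0.05,-0.01,-0.05,0,0,0,0.4,0.05,-0.01,-0.05,0,0,0,0.4])

```text
time: 9.15
ee_pos: [0.6329, -0.1454, 0.137]
tcp_rot: [-179.9, -16.2, 172.3]
wrist_force: [-8.5, 1.6, -1.8]
opening: 0.0546
```

```bash
python3 - <<'E'
from peg import *
from workcell import camera,bot
go(0,TALL,.0)
k=camera("wrist");cv2.imwrite("pics/p4w.png",cv2.resize(k["img"][140:340,180:380,::-1],None,fx=3,fy=3,interpolation=2))
k=camera("scene");cv2.imwrite("pics/p4s.png",cv2.resize(k["img"][170:290,190:270,::-1],None,fx=5,fy=5,interpolation=2))
E
```

```text
t 9.15 q [-12.3  40.1  47.8 113.9  -1.3  -4.4] open 0.0546 F [-8.5  1.6 -1.8]
row [-0.17, 0.04, 0.17] [0.01, -0.03, 0.02] dist mm 7 deg 0.2
ik 0.0 [-12.  39.  47. 114.  -1.  -4.]
```

View pics/p4w.png

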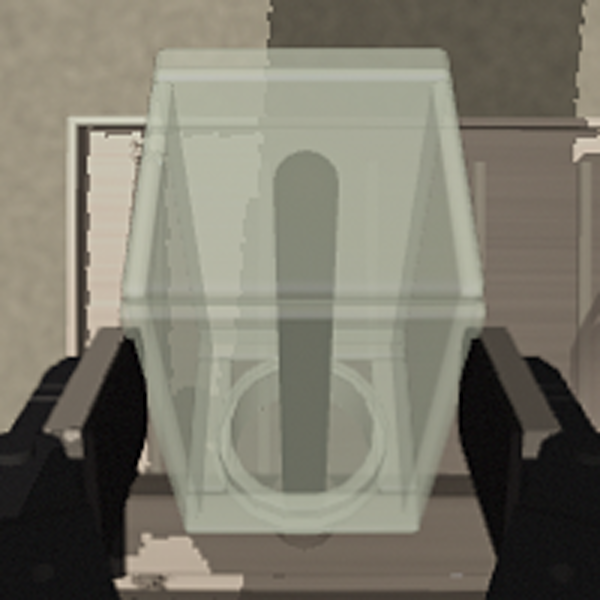

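View pics/p4s.png

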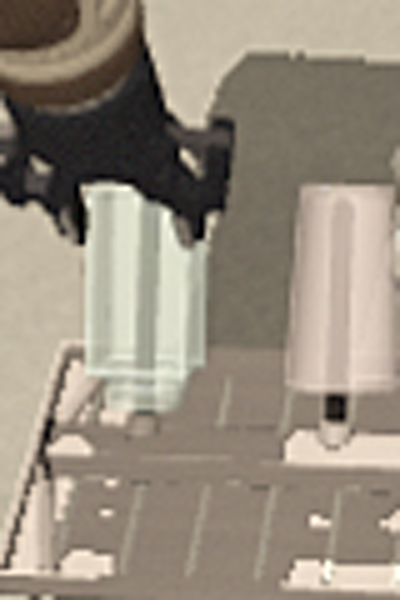

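```bash
cat > wfit.py <<'E'
from peg import *
from jarfit import *
def wfit(meas,C,o,J,h,off,sc,zoff):
    Rt=R.from_euler('xyz',o["tcp_rot"],degrees=True)
    p=np.radians(J["p"]);x=np.array([np.cos(p),0,np.sin(p)]);z=np.array([-np.sin(p),0,np.cos(p)]);y=np.cross(z,x)
    Jt=Rt*R.from_matrix(np.stack([-x,-y,z],1)); c0=o["ee_pos"]+Rt.apply(J["c"])
    pr=(proj(Jt.apply(corners(h))+c0,C)-off)*sc
    obs=[];idx=[]
    for m in meas:
        i=int(np.argmin(np.linalg.norm(pr-np.array(m),axis=1)));idx.append(i);obs.append((i,np.array(off)+np.array(m)/sc))
    v,fun=fitjar(h,obs,C,np.r_[c0,Jt.as_rotvec()])
    Jf=R.from_rotvec(v[3:]);a=Jf.apply([0,0,1])
    print(idx,"res",np.round(fun,1))
    ct=Rt.inv().apply(v[:3]-o["ee_pos"]);at=Rt.inv().apply(a)
    print("c_tool",np.round(ct,4),"a_tool",np.round(at,3),"p",np.degrees(np.arctan2(-at[0],at[2])))
    return v[:3],a
E
python3 - <<'E'
from wfit import *
from workcell import camera,bot
o=bot.get_obs();k=camera("wrist");C=cal_of(k)
c,a=wfit([(160,50),(445,50),(121,300),(484,300),(187,530),(418,530),(207,357),(396,357)],C,o,TALL,.108,[180,140],3,0)
fl=c-a*.058
n=np.cross(d,R.from_euler('z',psi,degrees=True).apply([0,1,0]))
print("angle",np.degrees(np.arccos(-a@d)),"floor rel tip along d",(fl-tips[0])@d,"perp n",(fl-tips[0])@n,"lat",(fl-tips[0])@R.from_euler('z',psi,degrees=True).apply([0,1,0]),"n",n, "a",a)
# check with p3 state
E
```

```text
[3, 2, 0, 1, 4, 5, 7, 6] res [-0.5  2.7  0.3  2.7 -0.4 -1.6  0.5 -1.6  0.3  3.  -0.6  3.  -1.1 -4.4
  1.4 -4.5]
c_tool [-0.0182  0.0006  0.0073] a_tool [-0.835  0.     0.55 ] p 56.6022118733434
angle 4.567117140389871 floor rel tip along d -0.005848318919037924 perp n 0.0029709070499571028 lat 9.975821634628869e-05 n [-0.70089523  0.09351939 -0.70710678] a [ 0.64263157 -0.08759829 -0.76115124]
```

```bash
python3 - <<'E'
from wfit import *
from workcell import camera,bot
o=bot.get_obs();k=camera("wrist");C=cal_of(k)
Rt=R.from_euler('xyz',o["tcp_rot"],degrees=True);RC=R.from_euler('xyz',k["rotation"],degrees=True)
co=Rt.inv().apply(np.array(k["origin"])-o["ee_pos"]);cr=Rt.inv()*RC
def cam(pos,rot):
    Rr=R.from_euler('xyz',rot,degrees=True)
    return dict(K=C["K"],k1=C["k1"],o=np.array(pos)+Rr.apply(co),r=(Rr*cr).as_euler('xyz',degrees=True))
L=[json.loads(l) for l in open("log.jsonl")]
for l in L[-6:]: print(np.round(l[1],4),np.round(l[2],1))
views=[([0.5686,-0.136,0.1997],[-179.9,-16.1,172.3],(303,425)),([0.6065,-0.1415,0.1641],[-179.9,-16.1,172.3],(303,284)),([0.6269,-0.1441,0.1443],[-179.9,-16.0,172.3],(303,186)),(o["ee_pos"],o["tcp_rot"],(306,150))]
f=lambda X:np.concatenate([(proj(X,cam(p,r))[0]-(np.array([180,140])+np.array(m)/3)) for p,r,m in views])
s=least_squares(f,tips[0]);print("tip",s.x,np.round(s.fun,2),"diff",s.x-tips[0],"along d",(s.x-tips[0])@d)
CC=cam([0.6269,-0.1441,0.1443],[-179.9,-16.0,172.3])
o3=dict(ee_pos=np.array([0.6269,-0.1441,0.1443]),tcp_rot=[-179.9,-16.0,172.3])
c,a=wfit([(163,68),(441,68),(124,297),(484,297),(186,568),(421,568)],CC,o3,TALL,.108,[180,140],3,0)
c,a=wfit([(160,50),(445,50),(121,302),(484,302),(187,530),(418,530)],C,o,TALL,.108,[180,140],3,0)
fl=c-a*.058;print("floor-tip",(fl-s.x)@d)
E
```

```text
[ 0.517  -0.1301  0.2501] [-179.9  -15.9  172.2]
[ 0.517  -0.1301  0.2501] [-179.9  -15.9  172.2]
[ 0.5686 -0.136   0.1997] [-179.9  -16.1  172.3]
[ 0.6065 -0.1415  0.1641] [-179.9  -16.1  172.3]
[ 0.6269 -0.1441  0.1443] [-179.9  -16.   172.3]
[ 0.6329 -0.1454  0.137 ] [-179.9  -16.2  172.3]
tip [ 0.60497409 -0.14036683  0.17301283] [-0.31 -0.2   0.29  0.38  0.09 -0.18 -0.12 -0.02] diff [-0.00402591  0.00123317 -0.00248717] along d 0.0011783667051604582
[3, 2, 0, 1, 4, 5] res [-0.9  1.3  1.2  1.1 -1.2 -0.4  1.1 -0.8  0.2 -0.4 -0.3 -0.7]
c_tool [-0.0216  0.0007  0.0043] a_tool [-0.868  0.001  0.497] p 60.196105762856284
[3, 2, 0, 1, 4, 5] res [-1.1  1.   1.1  1.  -0.9 -0.6  0.9 -0.6  0.6 -0.4 -0.6 -0.4]
c_tool [-0.0165  0.0006  0.0073] a_tool [-0.815  0.001  0.579] p 54.625786331571504
floor-tip -0.0057141027518453034
```

```bash
python3 - <<'E'
from wfit import *
from workcell import camera
k=camera("scene");C=cal_of(k);x0,y0=190,165;s=6
def wire(im,c,a,h,col):
    yy=R.from_euler('z',psi,degrees=True).apply([0,1,0]);xx=np.cross(yy,a)
    M=np.stack([xx,yy,a],1);H=h+.02
    K=corners(h)
    P=lambda X:((proj(X,C)-[x0,y0]+.5)*s).astype(int)
    q=P((M@K.T).T+c)
    for i,j in [(0,1),(1,2),(2,3),(3,0),(4,5),(5,6),(6,7),(7,4),(0,4),(1,5),(2,6),(3,7)]: cv2.line(im,tuple(int(v) for v in q[i]),tuple(int(v) for v in q[j]),col,1)
    th=np.linspace(0,2*np.pi,40)
    ring=np.stack([.023*np.cos(th),.023*np.sin(th),0*th+H/2],1)
    cv2.polylines(im,[P((M@ring.T).T+c)],True,col,1)
im0=cv2.resize(k["img"][y0:y0+95,x0:x0+60,::-1],None,fx=s,fy=s,interpolation=2)
tip=np.array([.6068,-.1405,.1772])
ims=[im0]
for back in (0,):
    im=im0.copy(); wire(im,tip-d*.058+d*back,-d,.108,(0,0,255)); ims.append(im)
cv2.imwrite("pics/p4wire.png",np.hstack(ims))
E
```

```text
(no output)
```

View pics/p4wire.png

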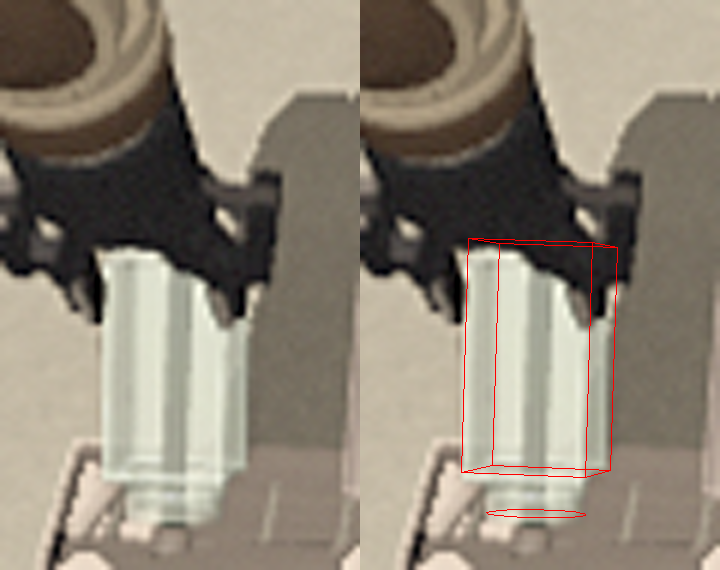

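Emit:
apply_moves(targets=[0,0,0,0,0,0,0.7,0,0,0,0,0,0,0.72,0,0,0,0,0,0,0.75,0,0,0,0,0,0,0.85,0,0,0,0,0,0,0.92], newtons=20)

```text
time: 9.9
ee_pos: [0.6345, -0.1456, 0.1372]
tcp_rot: [-179.9, -16.0, 172.3]
wrist_force: [-1.0, -0.3, 0.5]
opening: 0.0785
```

```bash
python3 - <<'E'
from peg import *
from workcell import camera,bot
go(0,TALL,.0)
k=camera("wrist");cv2.imwrite("pics/p5w.png",k["img"][:,:,::-1])
k=camera("scene");cv2.imwrite("pics/p5s.png",cv2.resize(k["img"][165:290,190:290,::-1],None,fx=4.8,fy=4.8,interpolation=2))
E
```

```text
t 9.9 q [-12.3  40.   47.9 113.7  -1.3  -4.4] open 0.0785 F [-1.  -0.3  0.5]
row [-0.22, 0.05, 0.17] [0.01, 0.01, 0.02] dist mm 8 deg 0.1
ik 0.0 [-12.  39.  47. 114.  -1.  -4.]
```

View pics/p5w.png

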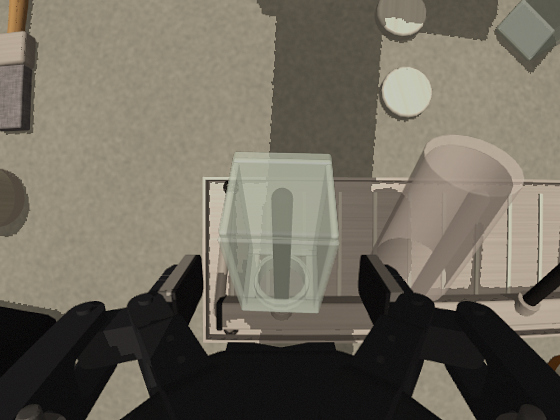

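View pics/p5s.png

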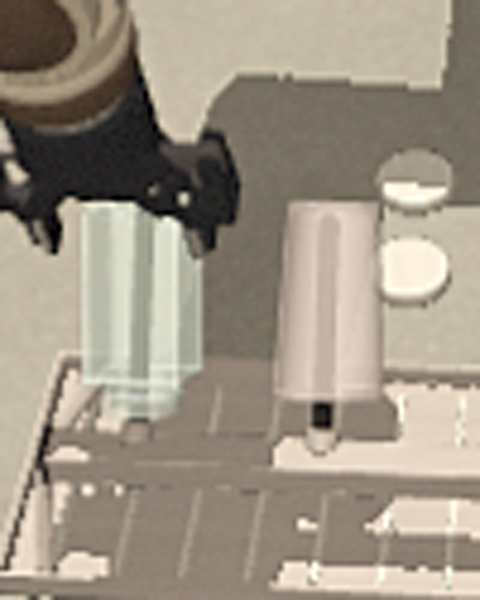

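Emit:
apply_moves(targets=[0.1,0,0.4,0,0,0,0.92,0.25,0,1,0,0,0,0.92,0.5,0,2,0,0,0,0.92,0.8,0,3,0,0,0,0.92,1,0,4,0,0,0,0.92])

```text
time: 10.5
ee_pos: [0.6178, -0.1355, 0.2458]
tcp_rot: [-179.9, -16.1, 172.3]
wrist_force: [-0.2, -0.2, 0.6]
opening: 0.0786
```

```bash
python3 - <<'E'
from wfit import *
from workcell import camera,bot
plan([.4415,.1773,.2],tool(-49.6,20))
for z in (.058,.1,.15,.2): e,q=ik([.4415,.1773,z],tool(-49.6,20)); print(z,round(e,3),np.round(q))
k=camera("wrist");C=cal_of(k);cv2.imwrite("pics/p6w.png",k["img"][:,:,::-1])
k=camera("top");cv2.imwrite("pics/p6t.png",cv2.resize(k["img"][140:230,200:370,::-1],None,fx=4.5,fy=4.5,interpolation=2))
k=camera("scene");cv2.imwrite("pics/p6s.png",cv2.resize(k["img"][165:290,180:300,::-1],None,fx=4.8,fy=4.8,interpolation=2))
E
```

```text
t 10.5 q [-11.7  46.4  70.7 130.4  -1.2  -3.9] open 0.0786 F [-0.2 -0.2  0.6]
row [-5.49, 9.97, -1.74] [-7.0, -12.84, -5.59] dist mm 345 deg 93.9
0.058 0.0 [ 57.  17. -20.  91. -64. 131.]
0.1 0.0 [ 57.  14. -18.  96. -64. 131.]
0.15 0.0 [ 57.  11. -16. 101. -64. 131.]
0.2 0.0 [ 57.   9. -13. 107. -64. 131.]
```

View pics/p6w.png

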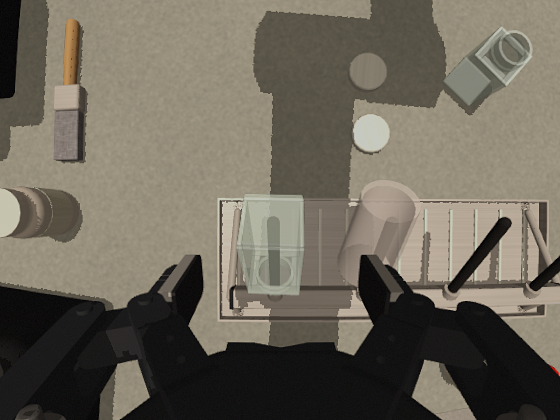

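View pics/p6s.png

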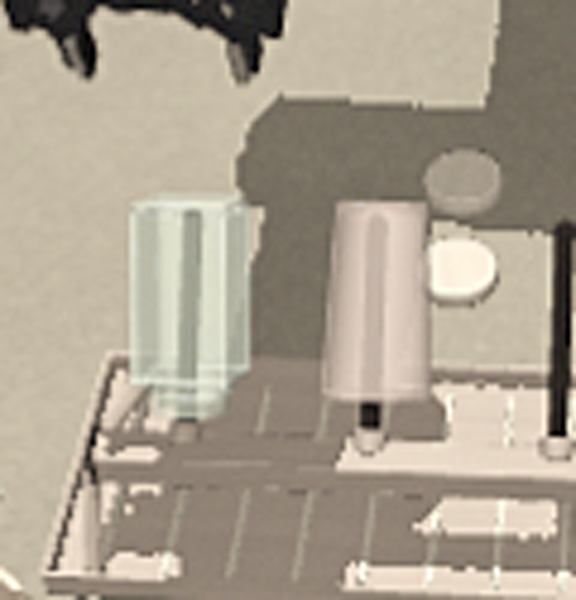

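```bash
python3 - <<'E'
from wfit import *
plan([.42,.0,.30],tool(-25,75)); e,q=ik([.42,.0,.30],tool(-25,75)); print(e,q.round())
t=tool(-49.6,20).apply([0,0,1]);g=np.array([.4415,.1773,.058])-.09*t+[0,0,.05]
plan(g,tool(-49.6,20)); e,q=ik(g,tool(-49.6,20)); print(g,e,q.round())
print("bowl",atz((107,225),"top",.05),"tub",atz((437,223),"top",.1))
E
```

```text
t 10.65 q [-11.8  46.1  70.7 130.5  -1.2  -3.9] open 0.0787 F [ 0.1 -0.1 -0.8]
row [-6.4, 4.44, 1.09] [-1.44, -4.97, -2.81] dist mm 236 deg 35.3
6.8119943549610775e-12 [  5. -23.  -6.  94.  -8.  30.]
t 10.65 q [-11.8  46.1  70.7 130.5  -1.2  -3.9] open 0.0787 F [ 0.1 -0.1 -0.8]
row [-7.28, 12.12, -3.89] [-6.98, -12.81, -5.59] dist mm 440 deg 93.8
[0.38668699 0.24170507 0.13878181] 7.306569546422194e-12 [ 66.  20.  -9. 111. -58. 145.]
bowl [0.52766383 0.61220165 0.05      ] tub [ 0.55120018 -0.4604272   0.1       ]
```

Emit:
apply_moves(targets=[-1.4,0.4,0.7,-0.2,-0.7,-0.4,0.92,-3,1.5,1,-0.5,-1.7,-0.9,0.92,-4.5,2.8,1.1,-0.9,-3,-1.7,0.92,-6.4,4.4,1.1,-1.4,-5,-2.8,1,-6.4,4.4,1.1,-1.4,-5,-2.8,1])

```text
time: 11.15
ee_pos: [0.5249, -0.0745, 0.2809]
tcp_rot: [-178.5, 1.2, 162.7]
wrist_force: [-0.6, 0.6, 0.8]
opening: 0.0854
```

```bash
python3 - <<'E'
from wfit import *
t=tool(-49.6,20).apply([0,0,1]);g=np.array([.4415,.1773,.058])-.09*t+[0,0,.1]
plan(g,tool(-49.6,20))
E
```

```text
t 11.15 q [ -7.    4.2  19.4 104.2  -1.7  10.3] open 0.0854 F [-0.6  0.6  0.8]
row [-4.22, 10.09, -3.29] [-6.2, -9.79, -4.56] dist mm 343 deg 74.7
```

Emit:
apply_moves(targets=[-1.5,2,0,-1.2,-1.9,-0.9,1,-2.8,4,0,-2.4,-3.8,-1.7,1,-4,6,0,-3.6,-5.7,-2.6,1,-4.2,8,0,-5,-7.8,-3.6,1,-4.2,10,0,-6.2,-9.8,-4.6,1])

```text
time: 11.65
ee_pos: [0.4347, 0.0898, 0.2814]
tcp_rot: [-172.2, 30.3, 152.4]
wrist_force: [1.8, 0.9, -0.0]
opening: 0.0854
```

```bash
python3 - <<'E'
from wfit import *
t=tool(-49.6,20).apply([0,0,1]);g=np.array([.4415,.1773,.058])-.09*t+[0,0,.04]
plan(g,tool(-49.6,20))
E
```

```text
t 11.65 q [ 33.3 -20.5  -7.9  94.3 -30.2  60.7] open 0.0854 F [ 1.8  0.9 -0. ]
row [-1.21, 4.61, -5.3] [-3.46, -5.71, -2.5] dist mm 214 deg 42.8
```

Emit:
apply_moves(targets=[-0.5,1.4,0,-0.7,-1.1,-0.5,1,-0.9,2.8,0,-1.4,-2.3,-1,1,-1.2,4,-0.8,-2.1,-3.4,-1.5,1,-1.2,4.6,-2,-2.8,-4.6,-2,1,-1.2,4.6,-3,-3.46,-5.7,-2.5,1])

```text
time: 12.15
ee_pos: [0.4008, 0.2263, 0.2009]
tcp_rot: [-173.4, 59.1, 139.8]
wrist_force: [1.1, 1.0, -1.1]
opening: 0.0855
```

```bash
python3 - <<'E'
from wfit import *
from workcell import camera
t=tool(-49.6,20).apply([0,0,1]);g=np.array([.4415,.1773,.058])-.09*t+[0,0,.04]
plan(g,tool(-49.6,20))
k=camera("wrist");C=cal_of(k);b=k["img"][:,:,::-1].copy()
for p in proj(short_pts(.4415,.1773,-.8663),C): cv2.circle(b,tuple(int(v) for v in p),3,(0,0,255),-1)
cv2.imwrite("pics/s1w.png",b)
E
```

```text
t 12.15 q [ 63.8   6.3  -7.4 108.  -53.1 123.8] open 0.0855 F [ 1.1  1.  -1.1]
row [-0.09, 0.06, -2.62] [-0.95, -1.62, -0.58] dist mm 79 deg 11.8
```

View pics/s1w.png

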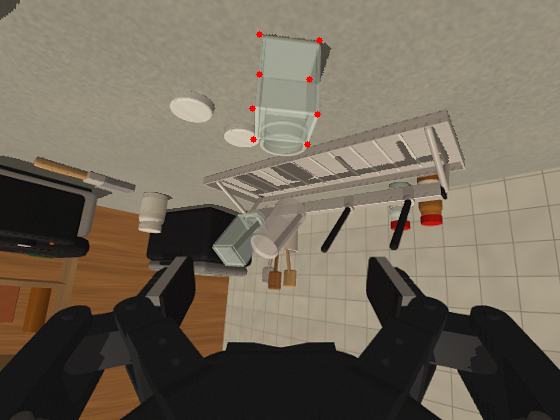

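Emit:
apply_moves(targets=[-0.09,0.06,-1.3,-0.5,-0.8,-0.3,1,-0.09,0.06,-2.6,-0.95,-1.62,-0.58,1,-0.09,0.06,-2.6,-0.95,-1.62,-0.58,1,-0.09,0.06,-2.6,-0.95,-1.62,-0.58,1])

```text
time: 12.6
ee_pos: [0.3983, 0.2251, 0.1219]
tcp_rot: [-177.6, 69.8, 132.5]
wrist_force: [0.6, 0.6, 1.5]
opening: 0.0856
```

```bash
python3 - <<'E'
from wfit import *
from workcell import camera
g=np.array([.4415,.1773,.058])
plan(g,tool(-49.6,20))
k=camera("wrist");C=cal_of(k);b=k["img"][:,:,::-1].copy()
cv2.imwrite("pics/s2r.png",cv2.resize(b[0:200,190:390],None,fx=3,fy=3,interpolation=2))
for p in proj(short_pts(.4415,.1773,-.8663),C): cv2.circle(b,tuple(int(v) for v in p),3,(0,0,255),-1)
cv2.imwrite("pics/s2w.png",cv2.resize(b[0:200,190:390],None,fx=3,fy=3,interpolation=2))
E
```

```text
t 12.6 q [ 66.2  20.1  -9.8 110.2 -57.4 144. ] open 0.0856 F [0.6 0.6 1.5]
row [1.83, -2.05, -2.35] [0.06, -0.13, 0.02] dist mm 108 deg 0.9
```

View pics/s2w.png

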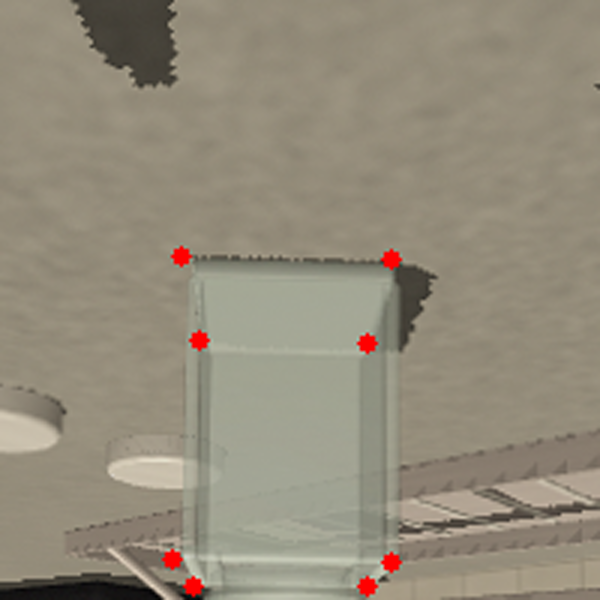

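Emit:
apply_moves(targets=[0.05,0.04,-1.33,0.06,-0.13,0.02,1,0.6,-0.6,-1.65,0.06,-0.13,0.02,1,1.25,-1.3,-2,0.06,-0.13,0.02,1,1.88,-2.01,-2.35,0.06,-0.13,0.02,1,1.88,-2.01,-2.35,0.06,-0.13,0.02,1])

```text
time: 13.15
ee_pos: [0.4569, 0.164, 0.0566]
tcp_rot: [177.2, 69.7, 127.5]
wrist_force: [-0.1, -0.7, 0.2]
opening: 0.0849
```

```bash
python3 - <<'E'
from wfit import *
from workcell import camera
g=np.array([.443,.1785,.058])
plan(g,tool(-49.6,20))
k=camera("wrist");cv2.imwrite("pics/s3w.png",k["img"][:,:,::-1])
E
```

```text
t 13.15 q [ 56.8  16.8 -19.6  90.9 -64.3 131.2] open 0.0849 F [-0.1 -0.7  0.2]
row [-0.08, 0.03, -0.17] [-0.13, 0.1, 0.04] dist mm 6 deg 1.0
```

View pics/s3w.png

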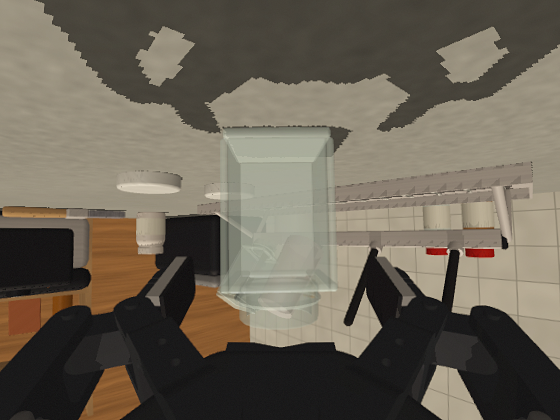

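Emit:
apply_moves(targets=[0,0,0,0,0,0,0.4,0,0,0,0,0,0,0.4,0,0,0,0,0,0,0.4,0,0,0,0,0,0,0.4,0,0,0,0,0,0,0.4], newtons=40)

```text
time: 13.7
ee_pos: [0.4553, 0.1667, 0.0539]
tcp_rot: [178.6, 70.1, 129.2]
wrist_force: [-5.8, -0.1, 16.6]
opening: 0.0565
```

Emit:
apply_moves(targets=[0,0,0.15,0,0,0,0.4,0,0,0.6,0,0,0,0.4,0,0,1.2,0,0,0,0.4,0,0,2,0,0,0,0.4,0,0,2,0,0,0,0.4], newtons=60)

```text
time: 14.2
ee_pos: [0.4552, 0.1663, 0.1143]
tcp_rot: [178.2, 70.0, 128.7]
wrist_force: [0.7, 0.5, -3.4]
opening: 0.0558
```

```bash
python3 - <<'E'
from wfit import *
from workcell import camera
plan([.443,.1785,.12],tool(-49.6,20))
k=camera("wrist");cv2.imwrite("pics/s4w.png",k["img"][:,:,::-1])
E
```

```text
t 14.2 q [ 57.1  13.2 -17.   97.8 -64.2 131.6] open 0.0558 F [ 0.7  0.5 -3.4]
row [-0.02, -0.05, -0.03] [-0.07, 0.07, 0.01] dist mm 2 deg 0.6
```

View pics/s4w.png

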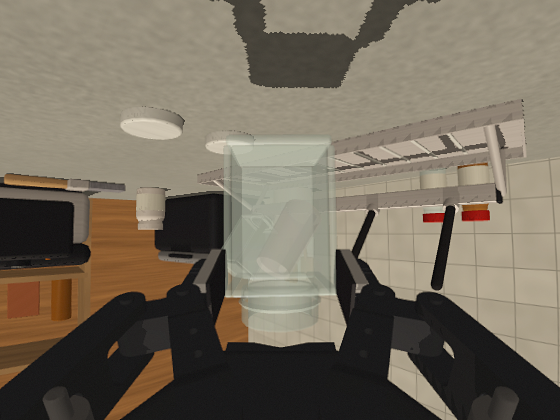

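```bash
python3 - <<'E'
from wfit import *
for p in (50,80,110):
    g=[.443,.179,.13]; plan(g,tool(-49.6,p)); e,q=ik(g,tool(-49.6,p)); print(round(e,3),q.round())
E
```

```text
t 14.25 q [ 57.1  13.3 -17.1  97.7 -64.2 131.6] open 0.056 F [-0.7 -0.2 -3.4]
row [-0.13, 0.13, 0.1] [3.75, 3.3, 0.04] dist mm 6 deg 30.0
0.0 [ 46.  -7. -18.  83. -40.  97.]
t 14.25 q [ 57.1  13.3 -17.1  97.7 -64.2 131.6] open 0.056 F [-0.7 -0.2 -3.4]
row [-0.33, 0.35, -0.04] [7.56, 6.54, 0.06] dist mm 14 deg 60.0
0.0 [ 28.  -8. -12.  84. -10.  78.]
t 14.25 q [ 57.1  13.3 -17.1  97.7 -64.2 131.6] open 0.056 F [-0.7 -0.2 -3.4]
row [-0.54, 0.6, -0.01] [11.38, 9.77, 0.08] dist mm 24 deg 90.0
0.0 [11.  4. -3. 94. 17. 59.]
```

Emit:
apply_moves(targets=[0,0,0.3,0.9,0.8,0,0.4,-0.05,0.05,0.5,1.8,1.55,0,0.4,-0.1,0.1,0.6,2.8,2.4,0,0.4,-0.13,0.13,0.6,3.75,3.3,0.04,0.4,-0.2,0.2,0.5,4.7,4.05,0.04,0.4])

```text
time: 14.75
ee_pos: [0.4488, 0.172, 0.127]
tcp_rot: [179.7, 32.5, 130.3]
wrist_force: [-0.5, 0.3, -3.5]
opening: 0.0559
```

```bash
python3 - <<'E'
from wfit import *
for p in (80,110): plan([.443,.179,.13],tool(-49.6,p))
E
```

```text
t 14.75 q [ 42.2  -8.9 -16.2  83.5 -32.5  92. ] open 0.0559 F [-0.5  0.3 -3.5]
row [-0.12, 0.15, -0.52] [2.82, 2.47, -0.01] dist mm 17 deg 22.5
t 14.75 q [ 42.2  -8.9 -16.2  83.5 -32.5  92. ] open 0.0559 F [-0.5  0.3 -3.5]
row [-0.33, 0.4, -0.5] [6.63, 5.71, 0.0] dist mm 22 deg 52.5
```

Emit:
apply_moves(targets=[-0.05,0.05,-0.1,1,0.85,0,0.4,-0.1,0.1,-0.2,2,1.7,0,0.4,-0.15,0.2,-0.4,3,2.6,0,0.4,-0.2,0.25,-0.5,4,3.45,0,0.4,-0.26,0.32,-0.5,5,4.3,0,0.4])

```text
time: 15.25
ee_pos: [0.4408, 0.1808, 0.1112]
tcp_rot: [-180.0, -7.1, 130.4]
wrist_force: [0.2, 0.5, -3.4]
opening: 0.0557
```

```bash
python3 - <<'E'
from wfit import *
plan([.443,.179,.075],tool(-49.6,110))
E
```

```text
t 15.25 q [17.9 -3.1 -7.3 88.5  6.5 67.3] open 0.0557 F [ 0.2  0.5 -3.4]
row [-0.07, 0.11, -1.8] [1.65, 1.39, 0.0] dist mm 54 deg 12.9
```

Emit:
apply_moves(targets=[0,0,-0.3,0.8,0.7,0,0.4,-0.07,0.11,-0.8,1.65,1.39,0,0.4,-0.07,0.11,-1.4,1.65,1.39,0,0.4,-0.07,0.11,-1.8,1.65,1.39,0,0.4,-0.07,0.11,-1.8,1.65,1.39,0,0.4])

```text
time: 15.75
ee_pos: [0.4376, 0.1837, 0.0552]
tcp_rot: [-179.8, -19.8, 130.3]
wrist_force: [-0.3, 0.4, -2.9]
opening: 0.0555
```

```bash
python3 - <<'E'
from wfit import *
from workcell import camera
plan([.443,.179,.030],tool(-49.6,110))
k=camera("wrist");cv2.imwrite("pics/s5w.png",cv2.resize(k["img"][110:350,180:380,::-1],None,fx=2.5,fy=2.5,interpolation=2))
k=camera("scene");cv2.imwrite("pics/s5s.png",cv2.resize(k["img"][150:240,250:370,::-1],None,fx=6,fy=6,interpolation=2))
E
```

```text
t 15.75 q [11.2  4.2 -8.3 87.7 17.1 59.3] open 0.0555 F [-0.3  0.4 -2.9]
row [0.04, 0.01, -1.43] [0.06, -0.0, -0.0] dist mm 43 deg 0.3
```

View pics/s5w.png

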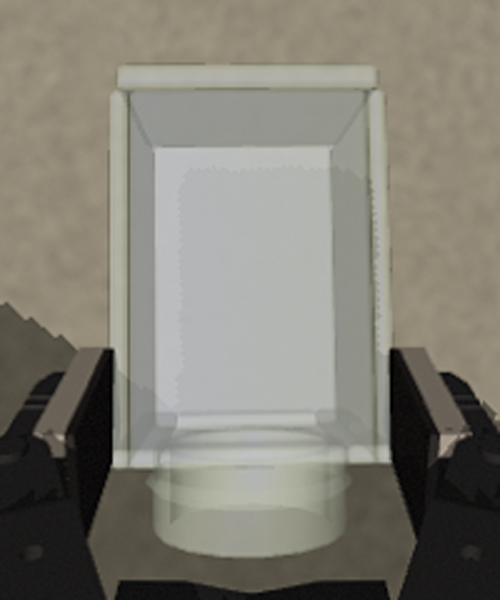

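View pics/s5s.png

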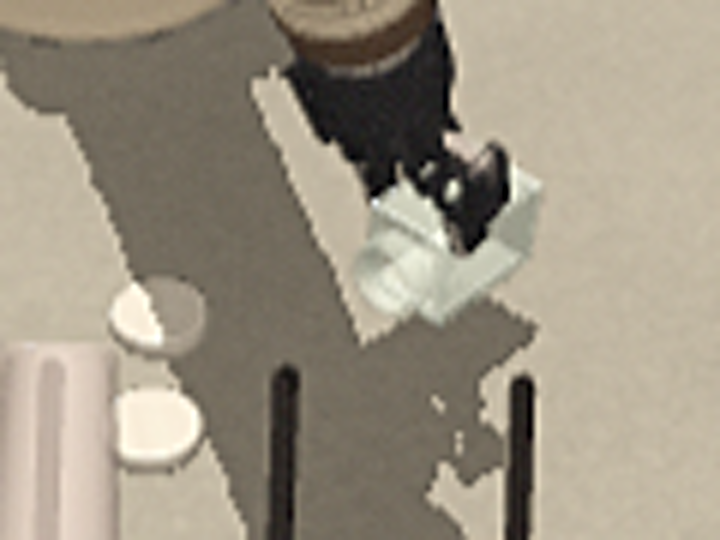

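Emit:
apply_moves(targets=[0,0,-0.4,0.06,0,0,0.4,0,0,-0.8,0.06,0,0,0.4,0,0,-1.1,0.06,0,0,0.4,0,0,-1.2,0.06,0,0,0.4])

```text
time: 16.25
ee_pos: [0.438, 0.1839, 0.0199]
tcp_rot: [179.9, -20.0, 130.4]
wrist_force: [-0.5, -1.2, -3.0]
opening: 0.0554
```

Emit:
apply_moves(targets=[0,0,-0.08,0,0,0,0.4,0,0,-0.08,0,0,0,0.4])

```text
time: 16.45
ee_pos: [0.4388, 0.184, 0.0188]
tcp_rot: [179.8, -20.0, 130.5]
wrist_force: [-0.1, 0.7, -3.1]
opening: 0.0556
```

Emit:
apply_moves(targets=[0,0,-0.06,0,0,0,0.4,0,0,-0.06,0,0,0,0.4])

```text
time: 16.65
ee_pos: [0.439, 0.184, 0.0172]
tcp_rot: [179.8, -20.0, 130.5]
wrist_force: [0.5, 0.5, -3.5]
opening: 0.0558
```

Emit:
apply_moves(targets=[0,0,-0.07,0,0,0,0.4,0,0,-0.07,0,0,0,0.4])

```text
time: 16.85
ee_pos: [0.4388, 0.184, 0.0148]
tcp_rot: [179.8, -20.0, 130.5]
wrist_force: [-0.5, -0.6, -3.6]
opening: 0.0556
```

Emit:
apply_moves(targets=[0,0,-0.07,0,0,0,0.4,0,0,-0.07,0,0,0,0.4])

```text
time: 17.05
ee_pos: [0.439, 0.184, 0.0128]
tcp_rot: [179.8, -20.0, 130.5]
wrist_force: [0.4, -0.0, -2.0]
opening: 0.0555
```

Emit:
apply_moves(targets=[0,0,-0.07,0,0,0,0.4,0,0,-0.07,0,0,0,0.4])

```text
time: 17.25
ee_pos: [0.4391, 0.1839, 0.0124]
tcp_rot: [179.7, -20.0, 130.5]
wrist_force: [-3.1, -4.4, 12.3]
opening: 0.0557
```

Emit:
apply_moves(targets=[0,0,0.05,0,0,0,0.68,0,0,0.05,0,0,0,0.7,0,0,0.05,0,0,0,0.8,0,0,0.05,0,0,0,1,0,0,0.05,0,0,0,1], newtons=20)

```text
time: 17.75
ee_pos: [0.4388, 0.1841, 0.0122]
tcp_rot: [179.8, -20.0, 130.5]
wrist_force: [0.5, 0.1, 0.1]
opening: 0.0854
```

Emit:
apply_moves(targets=[0,0,0.3,0,0,0,1,0,0,1,0,0,0,1,0,0,2,0,0,0,1,0,0,3,0,0,0,1,0,0,3.6,0,0,0,1])

```text
time: 18.25
ee_pos: [0.4394, 0.1842, 0.1233]
tcp_rot: [179.6, -19.9, 130.5]
wrist_force: [0.1, 0.1, -0.1]
opening: 0.0849
```

```bash
python3 - <<'E'
from wfit import *
from workcell import camera
a=np.array([np.cos(np.radians(-49.6)),np.sin(np.radians(-49.6)),0])
gp=np.array([.4455,.1765,.03]) # rough
k=camera("wrist");C=cal_of(k);im=k["img"][:,:,::-1].copy()
g0=np.array([.439,.1839,.0124])-.019*tool(-49.6,110).apply([0,0,1])
c=g0-a*(.0604-.052); print("centre guess",c)
P=tall_pts(c[0],c[1],np.radians(-49.6),.084)
for p in proj(P,C): cv2.circle(im,tuple(int(v) for v in p),3,(0,0,255),-1)
cv2.imwrite("pics/s6w.png",im)
for p in (45,50,55,60):
    g=c-a*(.052-.032); g[2]=.031
    e,q=ik(g,tool(-49.6,p));print(p,round(e,3),q.round())
plan(np.r_[g[:2],.13],tool(-49.6,60))
E
```

```text
centre guess [0.43776752 0.18534815 0.03025416]
45 0.0 [ 52.   1. -24.  76. -44. 106.]
50 0.0 [ 50.  -2. -25.  74. -39. 102.]
55 0.0 [ 47.  -4. -25.  73. -35.  98.]
60 0.0 [ 44.  -6. -25.  73. -30.  94.]
t 18.3 q [11.   3.2 -1.5 94.9 17.4 59. ] open 0.0855 F [-1.5  0.   1.4]
row [-0.31, 0.3, -0.4] [-6.37, -5.33, -0.03] dist mm 17 deg 49.8
```

View pics/s6w.png

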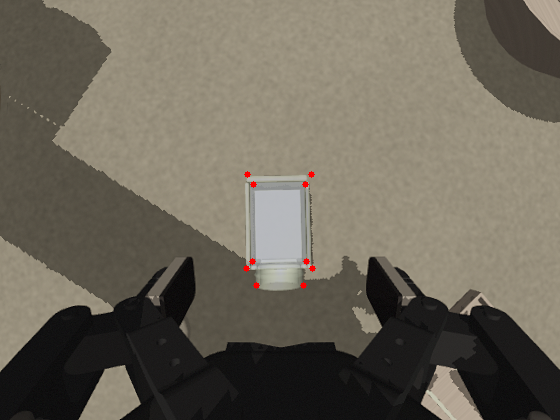

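```bash
python3 - <<'E'
from wfit import *
a=np.array([np.cos(np.radians(-49.6)),np.sin(np.radians(-49.6)),0])
c=np.array([.4378,.1853,0])+a*.001; g=c-a*(.052-.032);print(g)
plan(np.r_[g[:2],.14],tool(-49.6,52))
E
```

```text
[0.42548572 0.19976923 0.        ]
t 18.3 q [11.   3.2 -1.5 94.9 17.4 59. ] open 0.0855 F [-1.5  0.   1.4]
row [-0.23, 0.22, -0.01] [-7.39, -6.19, -0.04] dist mm 10 deg 57.8
```

Emit:
apply_moves(targets=[0,0,0.3,-1,-0.8,0,1,-0.1,0.1,0.3,-2,-1.6,0,1,-0.23,0.22,0.3,-3.3,-2.7,0,1,-0.23,0.22,0.2,-4.4,-3.6,0,1,-0.23,0.22,0,-5.5,-4.6,0,1])

```text
time: 18.8
ee_pos: [0.4327, 0.1913, 0.1226]
tcp_rot: [179.9, 21.5, 130.4]
wrist_force: [0.3, -0.4, 0.3]
opening: 0.0852
```

```bash
python3 - <<'E'
from wfit import *
plan([.4255,.1998,.10],tool(-49.6,52))
E
```

```text
t 18.8 q [ 38.4  -9.4 -14.   84.5 -21.5  87.9] open 0.0852 F [ 0.3 -0.4  0.3]
row [0.01, -0.01, -1.25] [-2.1, -1.77, -0.0] dist mm 38 deg 16.5
```

Emit:
apply_moves(targets=[0,0,-0.3,-0.7,-0.6,0,1,0,0,-0.7,-1.4,-1.2,0,1,0,0,-1.25,-2.1,-1.77,0,1,0,0,-1.25,-2.1,-1.77,0,1])

```text
time: 19.2
ee_pos: [0.4299, 0.1906, 0.0796]
tcp_rot: [-179.2, 37.8, 131.0]
wrist_force: [-0.0, -0.2, 0.2]
opening: 0.0856
```

```bash
python3 - <<'E'
from wfit import *
from workcell import camera
plan([.4255,.1998,.030],tool(-49.6,52))
k=camera("wrist");C=cal_of(k);im=k["img"][:,:,::-1].copy()
P=tall_pts(.4384,.1845,np.radians(-49.6),.084)
for p in proj(P,C): cv2.circle(im,tuple(int(v) for v in p),2,(0,0,255),-1)
cv2.imwrite("pics/s7w.png",cv2.resize(im[60:310,155:405],None,fx=2.4,fy=2.4,interpolation=2))
E
```

```text
t 19.2 q [ 48.6  -4.8 -19.8  81.9 -37.2 100.2] open 0.0856 F [-0.  -0.2  0.2]
row [0.11, 0.01, -2.15] [0.04, -0.11, -0.01] dist mm 65 deg 0.7
```

View pics/s7w.png

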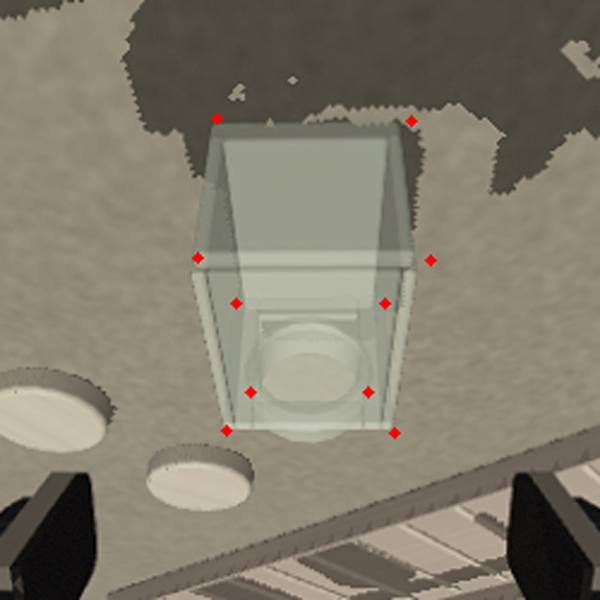

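Emit:
apply_moves(targets=[0.11,0,-0.8,0.04,-0.1,0,1,0.11,0,-1.6,0.04,-0.1,0,1,0.11,0,-2.15,0.04,-0.1,0,1,0.11,0,-2.15,0.04,-0.1,0,1])

```text
time: 19.65
ee_pos: [0.4351, 0.1898, 0.0178]
tcp_rot: [179.7, 37.7, 130.1]
wrist_force: [0.5, -0.4, 0.0]
opening: 0.0856
```

Emit:
apply_moves(targets=[0,0,0,0,0,0,0.4,0,0,0,0,0,0,0.4,0,0,0,0,0,0,0.4,0,0,0,0,0,0,0.4,0,0,0,0,0,0,0.4], newtons=40)

```text
time: 20.15
ee_pos: [0.436, 0.1912, 0.0203]
tcp_rot: [179.4, 37.8, 130.0]
wrist_force: [-3.4, -0.4, 7.5]
opening: 0.0561
```

Emit:
apply_moves(targets=[0,0,0.15,0,0,0,0.4,0,0,0.6,0,0,0,0.4,0,0,1.4,0,0,0,0.4,0,0,2.4,0,0,0,0.4,0,0,2.4,0,0,0,0.4], newtons=60)

```text
time: 20.65
ee_pos: [0.4367, 0.192, 0.0951]
tcp_rot: [179.1, 37.8, 129.8]
wrist_force: [0.4, 0.2, -3.0]
opening: 0.055
```

```bash
python3 - <<'E'
from wfit import *
from workcell import camera
plan([.4255,.1998,.10],tool(-49.6,52))
k=camera("wrist");cv2.imwrite("pics/s8w.png",cv2.resize(k["img"][120:360,180:380,::-1],None,fx=2.5,fy=2.5,interpolation=2))
E
```

```text
t 20.65 q [ 48.2  -5.6 -18.8  82.2 -37.5 100. ] open 0.055 F [ 0.4  0.2 -3. ]
row [-0.12, -0.04, -0.33] [-0.1, 0.07, 0.02] dist mm 11 deg 0.7
```

View pics/s8w.png

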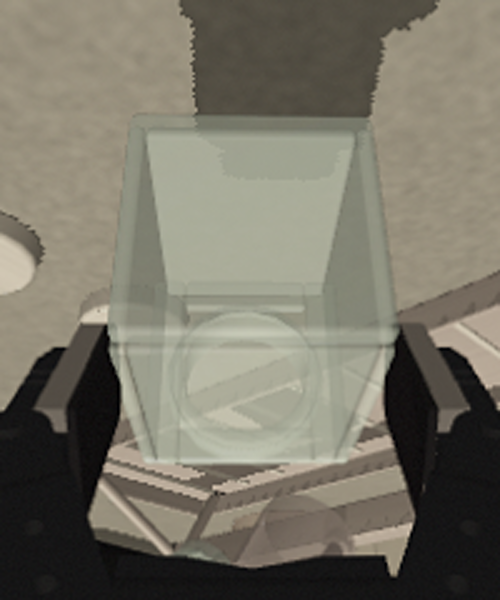

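```bash
python3 - <<'E'
from wfit import *
from workcell import camera,bot
o=bot.get_obs();k=camera("wrist");C=cal_of(k)
t=tool(-49.6,52.2);tc=np.array([.436,.1912,.0203])
a=np.array([np.cos(np.radians(-49.6)),np.sin(np.radians(-49.6)),0])
print("kin c_tool",t.inv().apply(np.array([.4384,.1845,.029])-tc),t.inv().apply(a))
S=dict(c=t.inv().apply(np.array([.4384,.1845,.029])-tc),p=52.2,f=.046,m=.052)
c,a=wfit([(131,117),(371,117),(110,342),(398,342),(146,462),(348,462)],C,o,S,.084,[180,120],2.5,0)
E
```

```text
kin c_tool [-0.01059298 -0.00251471 -0.00279374] [-7.90155012e-01  9.49350054e-17  6.12907054e-01]
[3, 2, 0, 1, 4, 5] res [-0.2  0.5  0.2  1.1 -1.4 -0.3  1.4 -0.5  0.9 -0.2 -0.8 -0.5]
c_tool [-0.012  -0.0011  0.0046] a_tool [-0.763 -0.022  0.646] p 49.73932032522616
```

```bash
cat >> peg.py <<'E'
SHORT=dict(c=np.array([-.0113,-.0015,.001]),p=51.5,f=.046,m=.052)
tips[3]=np.array([.6506,.1865,.1760])
E
python3 - <<'E'
from peg import *
go(3,SHORT,.13); go(3,SHORT,0)
E
```

```text
t 20.75 q [ 48.2  -5.5 -19.1  82.1 -37.4 100. ] open 0.0553 F [ 1.1  0.5 -2.8]
row [4.85, 0.21, 4.88] [3.56, 6.65, 6.68] dist mm 207 deg 60.5
ik 0.0 [ 17.  23.  37. 110.   3.  25.]
t 20.75 q [ 48.2  -5.5 -19.1  82.1 -37.4 100. ] open 0.0553 F [ 1.1  0.5 -2.8]
row [7.88, -0.2, 1.82] [3.56, 6.65, 6.68] dist mm 243 deg 60.5
ik 0.0 [ 14.  34.  42. 104.   2.  22.]
```

Lift first, then turn and travel.

Emit:
apply_moves(targets=[0.3,0,1.5,0.1,0.2,0.2,0.4,0.8,0,3,0.7,1.2,1.2,0.4,1.6,0.1,4.3,1.3,2.4,2.4,0.4,2.2,0.1,5,1.9,3.6,3.6,0.4,2.8,0.1,5,2.5,4.7,4.7,0.4])

```text
time: 21.25
ee_pos: [0.5206, 0.1939, 0.2444]
tcp_rot: [-176.3, 11.3, 156.5]
wrist_force: [-0.3, 0.5, -3.6]
opening: 0.0559
```

```bash
python3 - <<'E'
from peg import *
go(3,SHORT,.13)
E
```

```text
t 21.25 q [ 26.9   1.6  11.7  95.6 -11.1  50.3] open 0.0559 F [-0.3  0.5 -3.6]
row [2.01, 0.11, -0.22] [1.4, 2.7, 2.66] dist mm 61 deg 24.2
ik 0.0 [ 17.  23.  37. 110.   3.  25.]
```

Emit:
apply_moves(targets=[0.4,0,0.3,0.5,0.9,0.9,0.4,0.9,0.05,0.2,1,1.8,1.8,0.4,1.5,0.1,0,1.4,2.7,2.66,0.4,2,0.1,-0.2,1.4,2.7,2.66,0.4,2,0.1,-0.2,1.4,2.7,2.66,0.4])

```text
time: 21.75
ee_pos: [0.5809, 0.1956, 0.2292]
tcp_rot: [-179.4, -6.9, 172.1]
wrist_force: [0.8, 0.8, -3.1]
opening: 0.0551
```

```bash
python3 - <<'E'
from peg import *
from workcell import camera,bot
go(3,SHORT,.13)
for n,(x,y,w,h,s) in dict(scene=(260,130,130,120,5),wrist=(130,120,300,240,2.5)).items():
    k=camera(n);C=cal_of(k);im=cv2.resize(k["img"][y:y+h,x:x+w,::-1],None,fx=s,fy=s,interpolation=2)
    for P,col in [(tips[3],(0,0,255)),(tips[3]-.135*d,(0,255,0))]:
        p=(proj(P,C)[0]-[x,y]+.5)*s; cv2.circle(im,tuple(int(t) for t in p),3,col,-1)
    cv2.imwrite(f"pics/q0_{n}.png",im)
E
```

```text
t 21.75 q [ 17.4  23.5  36.2 109.2   2.4  25.1] open 0.0551 F [ 0.8  0.8 -3.1]
row [0.0, 0.06, 0.28] [0.09, -0.07, 0.04] dist mm 9 deg 0.7
ik 0.0 [ 17.  23.  37. 110.   3.  25.]
```

View pics/q0_scene.png

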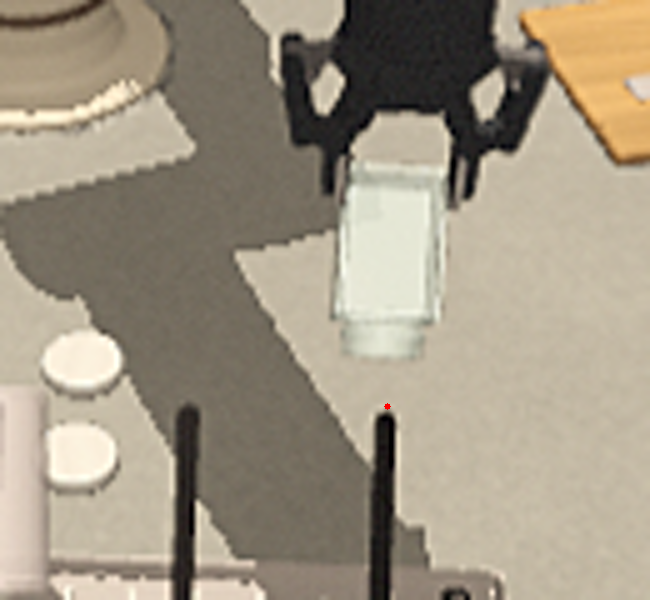

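View pics/q0_wrist.png

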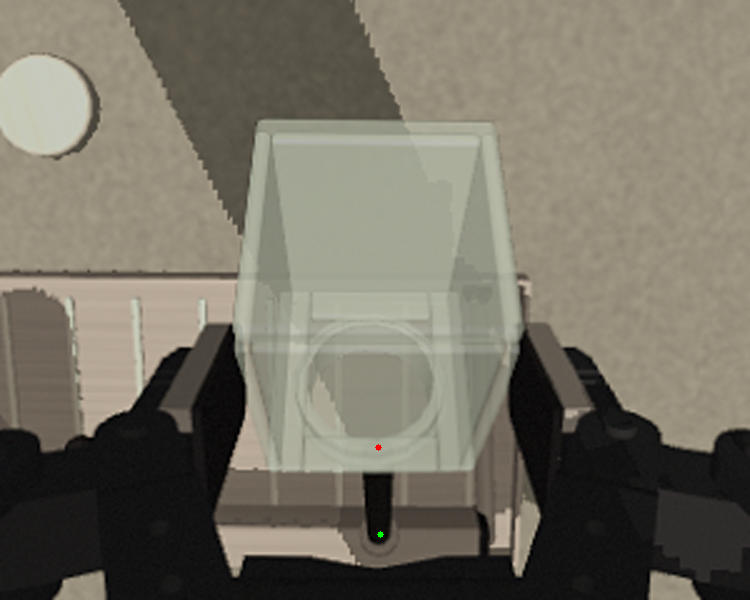

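Emit:
apply_moves(targets=[0.2,0.1,0.1,0.09,-0.07,0.1,0.4,0.45,0.06,-0.15,0.09,-0.07,0.2,0.4,0.7,0.04,-0.42,0.09,-0.07,0.2,0.4,0.7,0.04,-0.42,0.09,-0.07,0.2,0.4])

```text
time: 22.25
ee_pos: [0.6005, 0.1976, 0.22]
tcp_rot: [179.9, -6.2, 173.5]
wrist_force: [-0.8, -0.5, -3.6]
opening: 0.0551
```

```bash
python3 - <<'E'
from peg import *
from workcell import camera,bot
go(3,SHORT,.07)
k=camera("wrist");cv2.imwrite("pics/q1w.png",cv2.resize(k["img"][120:360,180:380,::-1],None,fx=2.5,fy=2.5,interpolation=2))
k=camera("scene");cv2.imwrite("pics/q1s.png",cv2.resize(k["img"][150:270,300:370,::-1],None,fx=5,fy=5,interpolation=2))
E
```

```text
t 22.25 q [ 16.9  25.3  37.6 108.    2.6  23.3] open 0.0551 F [-0.8 -0.5 -3.6]
row [0.75, -0.2, -0.82] [-0.02, 0.05, -0.18] dist mm 34 deg 1.1
ik 0.0 [ 16.  28.  38. 106.   3.  23.]
```

View pics/q1w.png

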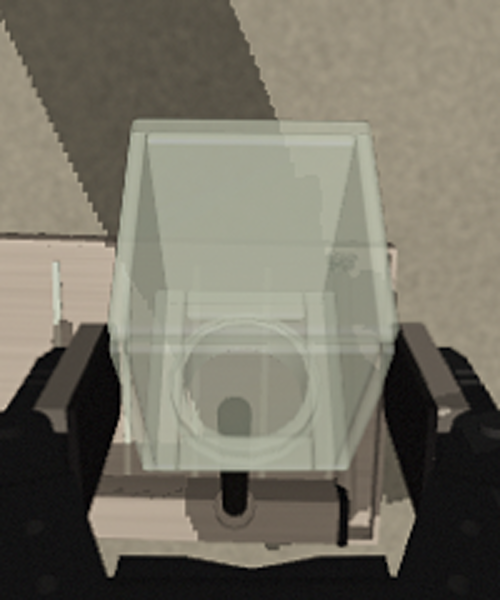

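View pics/q1s.png

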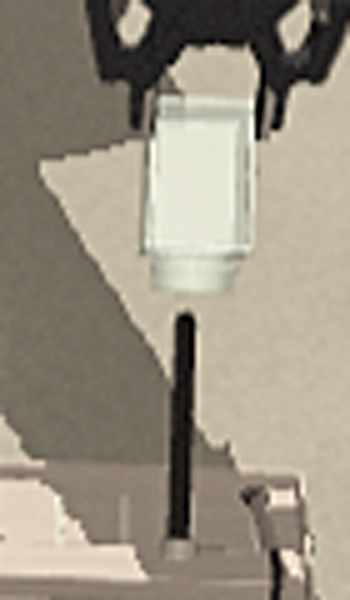

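Emit:
apply_moves(targets=[0.1,-0.12,-0.1,0,0,-0.18,0.4,0.4,-0.16,-0.45,0,0,-0.18,0.4,0.75,-0.2,-0.82,0,0,-0.18,0.4,0.75,-0.2,-0.82,0,0,-0.18,0.4])

```text
time: 22.75
ee_pos: [0.6235, 0.1912, 0.1937]
tcp_rot: [179.9, -6.3, 172.4]
wrist_force: [-0.6, 0.0, -2.6]
opening: 0.0554
```

```bash
python3 - <<'E'
from peg import *
from workcell import camera,bot
go(3,SHORT,.03)
k=camera("wrist");cv2.imwrite("pics/q2w.png",cv2.resize(k["img"][120:360,180:380,::-1],None,fx=2.5,fy=2.5,interpolation=2))
k=camera("scene");cv2.imwrite("pics/q2s.png",cv2.resize(k["img"][150:270,300:370,::-1],None,fx=5,fy=5,interpolation=2))
E
```

```text
t 22.75 q [ 15.8  27.7  37.9 106.    2.6  23.3] open 0.0554 F [-0.6  0.  -2.6]
row [0.92, -0.11, -0.89] [-0.01, 0.03, 0.01] dist mm 39 deg 0.2
ik 0.0 [ 15.  31.  40. 105.   2.  22.]
```

View pics/q2w.png

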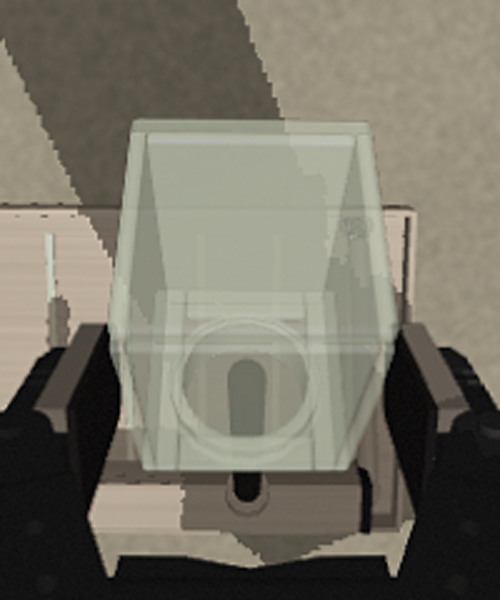

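View pics/q2s.png

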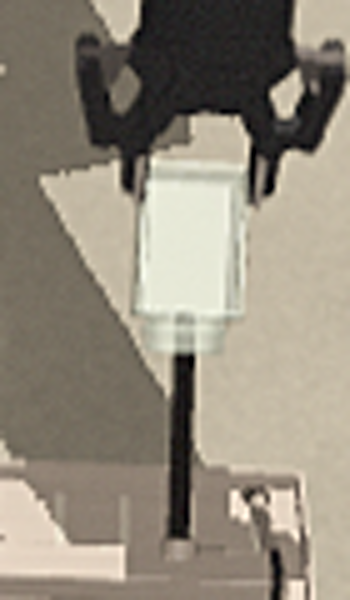

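Emit:
apply_moves(targets=[0.3,-0.04,-0.3,0,0,0,0.4,0.6,-0.07,-0.6,0,0,0,0.4,0.92,-0.11,-0.89,0,0,0,0.4,0.92,-0.11,-0.89,0,0,0,0.4])

```text
time: 23.25
ee_pos: [0.651, 0.188, 0.1675]
tcp_rot: [179.9, -6.3, 172.4]
wrist_force: [-0.3, -0.1, -3.0]
opening: 0.0553
```

```bash
python3 - <<'E'
from peg import *
from workcell import camera,bot
go(3,SHORT,.0)
k=camera("wrist");cv2.imwrite("pics/q3w.png",cv2.resize(k["img"][120:360,180:380,::-1],None,fx=2.5,fy=2.5,interpolation=2))
E
```

```text
t 23.25 q [ 14.9  31.2  39.9 104.5   2.5  22.4] open 0.0553 F [-0.3 -0.1 -3. ]
row [0.7, -0.1, -0.73] [-0.01, 0.03, 0.01] dist mm 30 deg 0.2
ik 0.0 [ 14.  34.  42. 104.   2.  22.]
```

View pics/q3w.png

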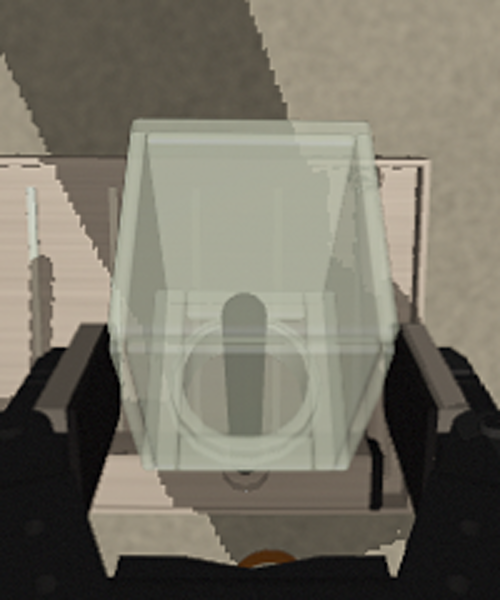

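Emit:
apply_moves(targets=[0.16,-0.02,-0.16,0,0,0,0.4,0.32,-0.05,-0.34,0,0,0,0.4,0.47,-0.07,-0.49,0,0,0,0.4,0.47,-0.07,-0.49,0,0,0,0.4])

```text
time: 23.7
ee_pos: [0.6646, 0.1862, 0.1544]
tcp_rot: [179.9, -6.2, 172.4]
wrist_force: [0.2, 1.2, -3.2]
opening: 0.0552
```

Emit:
apply_moves(targets=[0.07,-0.01,-0.07,0,0,0,0.4,0.07,-0.01,-0.07,0,0,0,0.4])

```text
time: 23.9
ee_pos: [0.6666, 0.1861, 0.1534]
tcp_rot: [179.8, -6.2, 172.4]
wrist_force: [-0.3, 0.1, -2.5]
opening: 0.0552
```

Emit:
apply_moves(targets=[0.07,-0.01,-0.07,0,0,0,0.4,0.07,-0.01,-0.07,0,0,0,0.4])

```text
time: 24.1
ee_pos: [0.6687, 0.1858, 0.1513]
tcp_rot: [179.8, -6.2, 172.4]
wrist_force: [-0.5, -0.1, -1.9]
opening: 0.0553
```

Emit:
apply_moves(targets=[0.05,-0.01,-0.05,0,0,0,0.4,0.05,-0.01,-0.05,0,0,0,0.4])

```text
time: 24.3
ee_pos: [0.6702, 0.1855, 0.1498]
tcp_rot: [179.8, -6.2, 172.4]
wrist_force: [0.5, 0.7, -2.9]
opening: 0.0553
```

```bash
python3 - <<'E'
from peg import *
from workcell import camera,bot
go(3,SHORT,.0)
k=camera("wrist");cv2.imwrite("pics/q4w.png",cv2.resize(k["img"][120:360,180:380,::-1],None,fx=2.5,fy=2.5,interpolation=2))
k=camera("scene");cv2.imwrite("pics/q4s.png",cv2.resize(k["img"][170:290,290:370,::-1],None,fx=5,fy=5,interpolation=2))
E
```

```text
t 24.3 q [ 14.3  33.6  41.3 103.4   2.5  21.8] open 0.0553 F [ 0.5  0.7 -2.9]
row [0.06, -0.01, -0.13] [-0.02, 0.06, 0.0] dist mm 4 deg 0.4
ik 0.0 [ 14.  34.  42. 104.   2.  22.]
```

View pics/q4w.png

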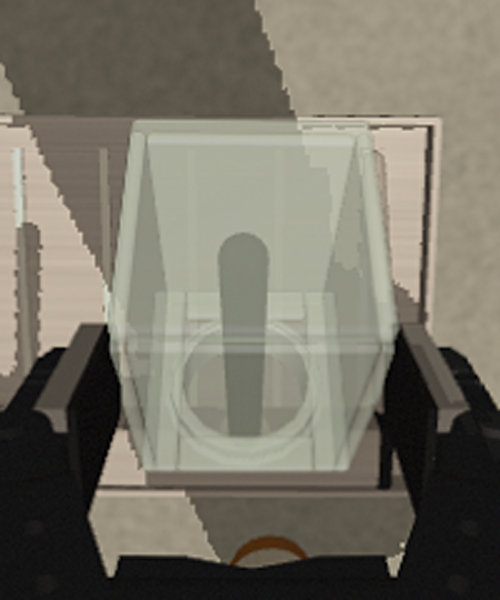

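View pics/q4s.png

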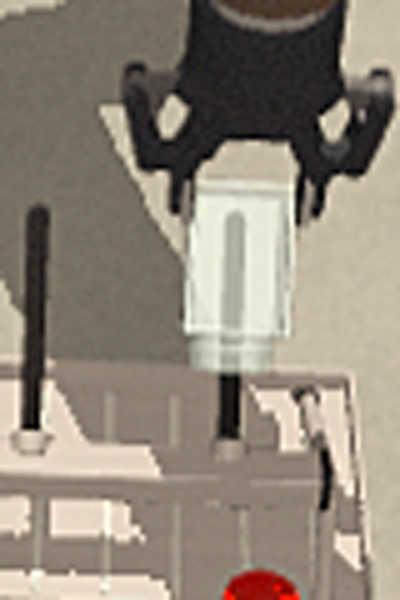

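Emit:
apply_moves(targets=[0.06,-0.01,-0.07,0,0,0,0.4,0.06,-0.01,-0.07,0,0,0,0.4])

```text
time: 24.6
ee_pos: [0.672, 0.1851, 0.1475]
tcp_rot: [179.8, -6.2, 172.4]
wrist_force: [0.6, -0.5, -3.2]
opening: 0.0553
```

Emit:
apply_moves(targets=[0.06,-0.01,-0.07,0,0,0,0.4,0.06,-0.01,-0.07,0,0,0,0.4])

```text
time: 24.8
ee_pos: [0.6738, 0.1848, 0.1453]
tcp_rot: [179.8, -6.2, 172.4]
wrist_force: [-0.7, -0.3, -3.2]
opening: 0.0552
```

Emit:
apply_moves(targets=[0.05,-0.01,-0.05,0,0,0,0.4,0.05,-0.01,-0.05,0,0,0,0.4])

```text
time: 25.0
ee_pos: [0.6753, 0.1845, 0.144]
tcp_rot: [179.8, -6.2, 172.4]
wrist_force: [-1.0, 0.3, -2.8]
opening: 0.0554
```

Emit:
apply_moves(targets=[0.05,-0.01,-0.05,0,0,0,0.4,0.05,-0.01,-0.05,0,0,0,0.4])

```text
time: 25.2
ee_pos: [0.6766, 0.1844, 0.1427]
tcp_rot: [179.8, -6.2, 172.4]
wrist_force: [-1.4, -1.0, -1.3]
opening: 0.0554
```

Contact may be starting (-1.4, +1.5); continue in 1.5 mm steps.

Emit:
apply_moves(targets=[0.04,-0.01,-0.04,0,0,0,0.4,0.04,-0.01,-0.04,0,0,0,0.4])

```text
time: 25.4
ee_pos: [0.6773, 0.1843, 0.1417]
tcp_rot: [179.8, -6.2, 172.4]
wrist_force: [-4.7, 1.2, 0.0]
opening: 0.0551
```

Emit:
apply_moves(targets=[0.04,-0.01,-0.04,0,0,0,0.4,0.04,-0.01,-0.04,0,0,0,0.4])

```text
time: 25.6
ee_pos: [0.6779, 0.1842, 0.1407]
tcp_rot: [179.8, -6.3, 172.4]
wrist_force: [-7.7, 2.2, 1.7]
opening: 0.0548
```

Emit:
apply_moves(targets=[0.04,-0.01,-0.04,0,0,0,0.4,0.04,-0.01,-0.04,0,0,0,0.4])

```text
time: 25.8
ee_pos: [0.6785, 0.1841, 0.1397]
tcp_rot: [179.8, -6.3, 172.4]
wrist_force: [-11.5, 3.7, 3.3]
opening: 0.0556
```

```bash
python3 - <<'E'
from peg import *
from workcell import camera,bot
k=camera("wrist");cv2.imwrite("pics/q5w.png",cv2.resize(k["img"][120:360,180:380,::-1],None,fx=2.5,fy=2.5,interpolation=2))
k=camera("scene");cv2.imwrite("pics/q5s.png",cv2.resize(k["img"][170:290,290:370,::-1],None,fx=5,fy=5,interpolation=2))
E
```

```text
(no output)
```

View pics/q5w.png

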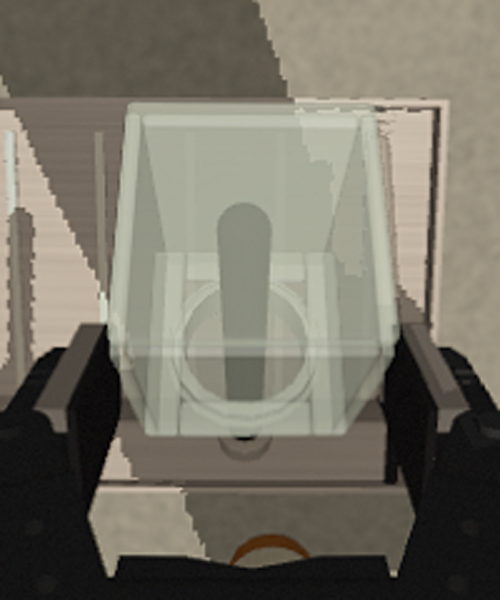

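View pics/q5s.png

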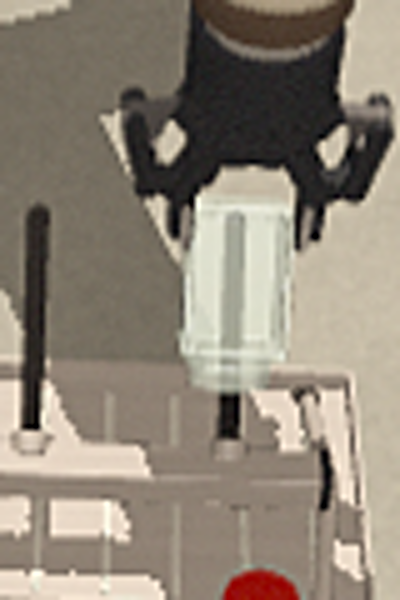

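Emit:
apply_moves(targets=[0,0,0,0,0,0,0.7,0,0,0,0,0,0,0.72,0,0,0,0,0,0,0.75,0,0,0,0,0,0,0.85,0,0,0,0,0,0,0.92], newtons=20)

```text
time: 26.4
ee_pos: [0.6805, 0.1833, 0.1392]
tcp_rot: [179.8, -6.1, 172.4]
wrist_force: [-0.1, -0.1, 0.0]
opening: 0.0783
```

```bash
python3 - <<'E'
from peg import *
from workcell import camera,bot
o=bot.get_obs();print(o["ee_pos"],o["opening"],o["wrist_force"])
k=camera("wrist");cv2.imwrite("pics/q6w.png",cv2.resize(k["img"][120:360,180:380,::-1],None,fx=2.5,fy=2.5,interpolation=2))
k=camera("scene");cv2.imwrite("pics/q6s.png",cv2.resize(k["img"][170:290,290:370,::-1],None,fx=5,fy=5,interpolation=2))
X=o["ee_pos"]-R.from_euler('xyz',o["tcp_rot"],degrees=True).apply([0,0,.019])
t=tool(psi,96.3)
for s in (.06,.1): e,q=ik(X-s*t.apply([0,0,1]),t);print(e,q.round())
E
```

```text
[0.68048931 0.18328264 0.13917901] 0.07830563425729375 [-0.07960041 -0.06253169  0.01378678]
1.0355950436870396e-10 [ 14.  40.  57. 113.   2.  21.]
0.18206459008188813 [ 14.  46.  71. 120.   2.  21.]
```

View pics/q6w.png

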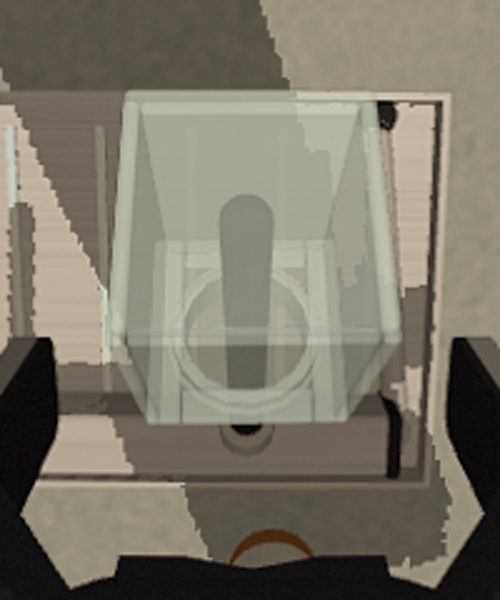

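View pics/q6s.png

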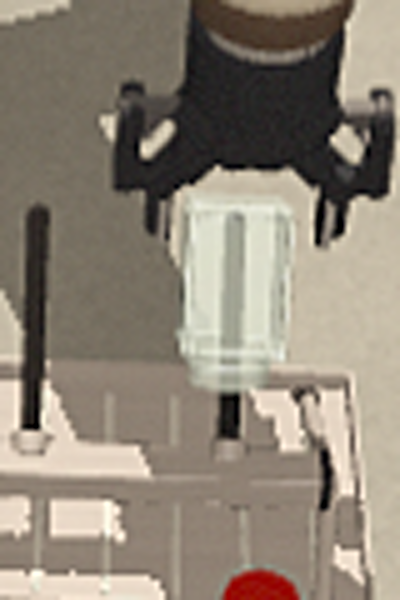

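Emit:
apply_moves(targets=[0.05,0,0.4,0,0,0,0.92,0.1,0,1,0,0,0,0.92,0.15,0,1.7,0,0,0,0.92,0.1,0,2.5,0.1,-0.7,0,0.92,0,0,3.4,0.2,-1.5,0,0.92])

```text
time: 27.0
ee_pos: [0.6818, 0.1835, 0.2379]
tcp_rot: [177.5, 2.5, 172.5]
wrist_force: [-0.3, 0.2, 1.0]
opening: 0.0783
```

```bash
python3 - <<'E'
from peg import *
from workcell import camera,bot
o=bot.get_obs();print(o["time"],o["ee_pos"],o["q"].round(),o["wrist_force"])
k=camera("wrist");cv2.imwrite("pics/r1w.png",k["img"][:,:,::-1]);print(k["origin"],k["rotation"])
E
```

```text
27.0 [0.68183754 0.18352816 0.23794968] [ 14.  27.  42. 102.   1.  22.] [-0.30761939  0.23914446  1.00896842]
[0.60263542 0.18627519 0.41665707] [-18.55019531  -2.51882323  82.55420554]
```

View pics/r1w.png

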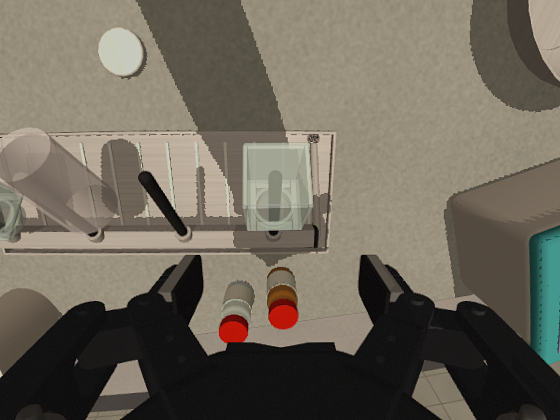

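Clear of the jar. Move up and back toward the robot, then check both jars.

Emit:
apply_moves(targets=[0,0,0.8,0,0,0,0.92,-1,-0.2,1.6,0,0,0,0.92,-2.4,-0.6,2,0,0,0,0.92,-4,-1.2,2,0,0,0,0.92,-5.6,-2,2,0,0,0,0.92])

```text
time: 27.55
ee_pos: [0.515, 0.1254, 0.3014]
tcp_rot: [177.4, 2.7, 172.5]
wrist_force: [-0.6, 0.5, 2.0]
opening: 0.0787
```

Emit:
apply_moves(targets=[-1.5,-1,0,0,0,0,0.92,-3,-2,0,0,0,0,0.92,-3.5,-3,0,0,0,0,0.92,-3.5,-4,0,0,0,0,0.92,-3.5,-4,0,0,0,0,0.92])

```text
time: 28.05
ee_pos: [0.411, 0.0033, 0.3022]
tcp_rot: [177.5, 2.7, 172.3]
wrist_force: [1.0, -0.1, 0.2]
opening: 0.0786
```

```bash
python3 - <<'E'
from peg import *
from jarfit import *
from workcell import camera,bot
o=bot.get_obs();print(o["time"],o["ee_pos"],o["wrist_force"])
ims={}
for n,(x,y,w,h,s) in dict(scene=(180,160,190,125,4),top=(200,140,175,95,4.5),wrist=(0,0,560,420,1)).items():
    k=camera(n);C=cal_of(k);im=cv2.resize(k["img"][y:y+h,x:x+w,::-1],None,fx=s,fy=s,interpolation=2)
    cv2.imwrite(f"pics/f_{n}.png",im)
k=camera("scene");C=cal_of(k)
E
```

```text
28.05 [0.41097923 0.00325988 0.30217981] [ 0.96942177 -0.09389422  0.17863911]
```

View pics/f_scene.png

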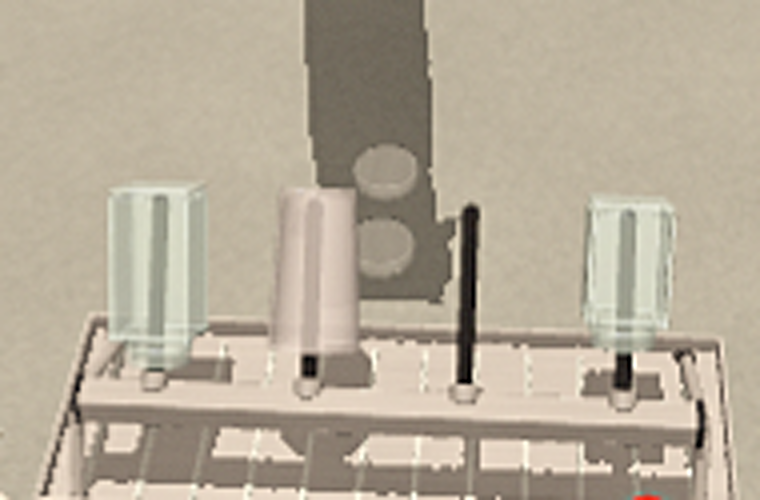

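View pics/f_top.png

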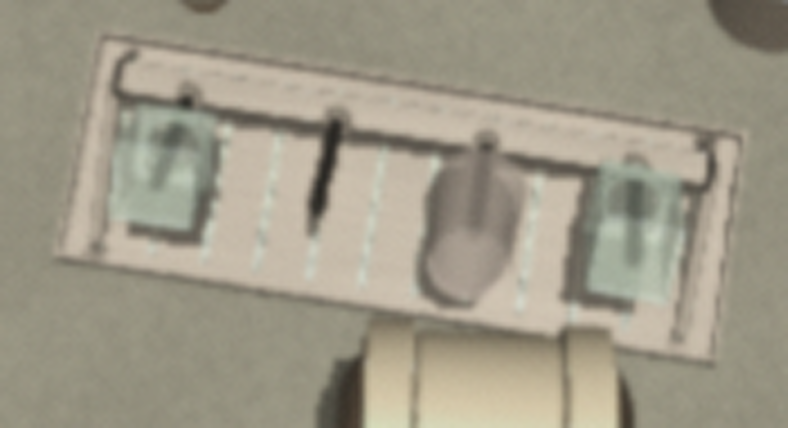

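View pics/f_wrist.png

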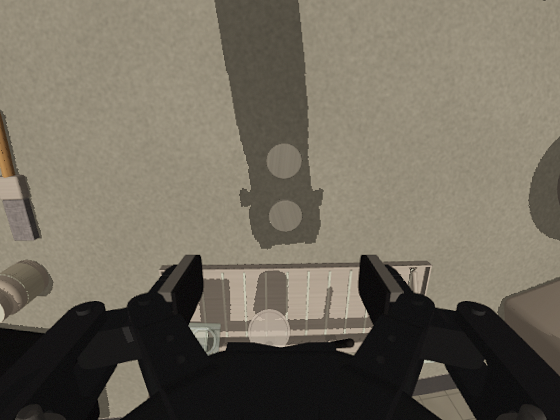

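```bash
python3 - <<'E'
from peg import *
from jarfit import *
from workcell import camera
yv=R.from_euler('z',psi,degrees=True).apply([0,1,0]);n=np.cross(d,yv)
out=[]
cams={c:camera(c) for c in("scene","top")}
for k,h,tip in ((0,.108,np.array([.6075,-.141,.1755])),(3,.084,np.array([.6515,.186,.1755]))):
    H=h+.02;row=[]
    for c in ("scene","top"):
        C=cal_of(cams[c]);ctr=proj(tip-.05*d,C)[0];w,hh=(26,32) if c=="scene" else (26,32)
        x0,y0=int(ctr[0])-w,int(ctr[1])-hh;s=4.6
        im0=cv2.resize(cams[c]["img"][y0:y0+2*hh,x0:x0+2*w,::-1],None,fx=s,fy=s,interpolation=2)
        for tilt in ((None,6) if c=="top" else (None,6)):
            im=im0.copy()
            if tilt is not None:
                a=-d*np.cos(np.radians(tilt))+n*np.sin(np.radians(tilt))
                cc=tip+a*(H/2-.006)
                M=np.stack([np.cross(yv,a),yv,a],1)
                P=lambda X:((proj(X,C)-[x0,y0]+.5)*s).astype(int)
                q=P((M@corners(h).T).T+cc)
                for i,j in [(0,1),(1,2),(2,3),(3,0),(4,5),(5,6),(6,7),(7,4),(0,4),(1,5),(2,6),(3,7)]: cv2.line(im,tuple(map(int,q[i])),tuple(map(int,q[j])),(0,0,255),1)
                th=np.linspace(0,6.28,40);ring=np.stack([.023*np.cos(th),.023*np.sin(th),0*th+H/2],1)
                cv2.polylines(im,[P((M@ring.T).T+cc)],True,(255,0,0),1)
            row.append(im)
    out.append(np.hstack(row))
im=np.vstack(out);print(im.shape);cv2.imwrite("pics/fw.png",cv2.resize(im,(800,int(im.shape[0]*800/im.shape[1]))))
E
```

```text
(588, 956, 3)
```

View pics/fw.png

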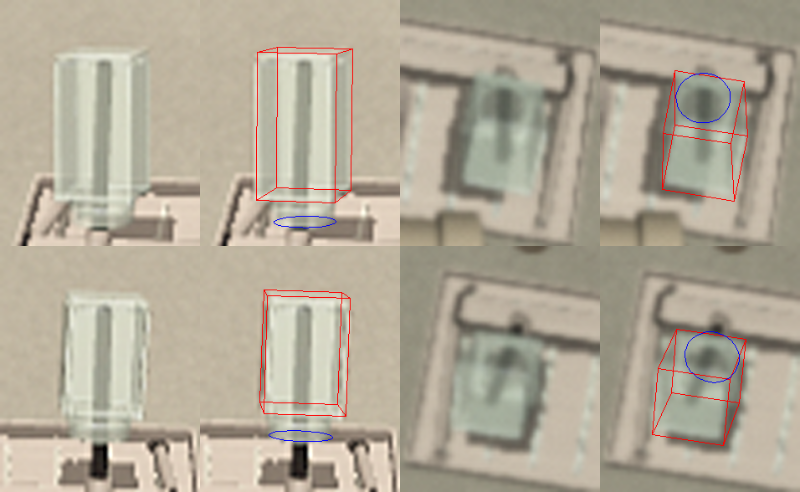

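```bash
python3 - <<'E'
from workcell import bot
print(bot.get_obs()["time"]); print(bot.job_done())
E
```

```text
28.35
the job is handed in; nothing more can be done
None
```

Both jars are hanging mouth-down and released: the tall one on peg 0, the short one on peg 3. I handed the job in at about 28 s, and it returned no verdict.

- **Tall jar:** I gripped it near its base as it lay, turned it 45° in the grip and slid it onto peg 0. I stopped at about 9 N of wrist force, the tip bearing on the floor.
- **Short jar:** I gripped it upright, laid it down while holding it, and re-gripped it near the base. Then I slid it onto peg 3, stopping at about 13 N.

**Last checks:** Model outlines of both jars, drawn fully home with a 6° tilt, matched the final scene and top pictures to about 1 pixel (2–3 mm). The lids, tumbler, brush and tub looked unmoved. I did not measure them, and the last pictures show only the bowl's edge. The arm was clear of everything.

**What disagreed:**
- Both jars turned in the grip at first contact. I fitted about 5–6° on the tall jar; the short one I judged by eye to be similar. The limit is about 14°.
- For the tall jar, the pose fitted from the wrist camera put its floor about 6 mm past where I had placed the peg tip. That cannot happen, so I took it as calibration bias and relied on the contact force and the final pictures.

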